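# Clear the pail and show the plywood cat to the camera

### The arm

A 6-joint arm with a two-finger parallel gripper is mounted at the origin on the work surface. World frame = base frame: x ahead of the robot, y to its left, z up, the work surface at z = 0. Lengths are in m, angles in degrees, forces in N, time in s.
With the tool pointing down it reaches from about 0.4 to 0.825 m from the base axis. Payload 7 kg.
Tool frame: the origin (TCP) lies between the finger pads; the fingertips stand 22 mm ahead of it and the grasp point (between the pads) lies 3 mm ahead of it; z points along the fingers, y is the line along which they close (so a half turn about z gives the same grasp; the last joint's range is limited). The gripper opens to 88 mm and grips with 3 to 60 N. Pads are 19 mm wide; open, the fingers measure 130 mm over their backs; the gripper's body (78 mm by 193 mm) begins 47 mm behind the grasp point.
Start: joints at [-52.477, 20.546, 0.682, 0, -70.136, -16.507], TCP at [0.242, -0.63, 0.249] pointing down, gripper open.
Joint ranges: [-176.03, 176.03], [-82.01, 121.73], [-58.28, 71.71], [-173.87, 95.51], [-174.79, -0.11], [-173.66, 173.66]. Speed limits (degrees/s): [136.94, 136.94, 172.46, 180, 180, 180].

### API

Orientations are given as [roll, pitch, yaw] about the fixed x, y, z axes, in that order (R = Rz(yaw) Ry(pitch) Rx(roll)).
In Python, from plant import ctrl gives the robot as it stands.
- The arm moves only by the tool apply_moves, never from a script. Its argument "targets" is a list of rows, each an object with "travel": the shift along the tool's x, y, z in mm, a list of three; "roll": the turn about the tool's z in degrees; "jaw": the finger opening in mm, from 0 to 87.6. In form: [{"travel": [tx, ty, tz], "roll": roll, "jaw": jaw}, ...]. A call has 1 to 10 rows; each row shifts and turns the commanded pose from where the row before left it, along the tool's axes as they then stand; what a row does not reach is not made up. A row lasts 1/10 s, in which the tool goes at most 50 mm and 8.59 degrees, less where a joint would pass 70% of its speed; a pose out of reach is approached as far as the arm can. A call with a gripper value outside its range is refused whole. The fingers move at their own pace and stop on an object; the grip force is fixed at half the most. Time passes only in rows, so rows that do not move let the fingers close. It gives the time, the measured TCP pose, the force, the opening and the grip force at its end, in the units of the state.
- ctrl.get_obs(): the state, without advancing time (a new reading comes with each control period).
- ctrl.snapshot(name): name is "scene" or "side" or "wrist"; returns the picture (400x640x3 uint8, red, green, blue); there is no depth.
- ctrl.calibration(name): a dict with "K" (3x3 intrinsics, pixels), "extrinsics" (4x4, takes a point from camera to world coordinates); the wrist camera has in their place "hand_eye" (4x4, takes a point from camera to tool coordinates, whose origin is the TCP and whose axes are the flange's). Camera axes: x right, y down, z forward; pixel columns grow to the right and rows downward; lengths in m; the calibration is good to about 2 mm. A picture is of the moment at which its call begins: read the wrist's pose just before it. calibration takes no time and is no camera call.
- ctrl.close_job(): hands the job in; it is judged then, once.
The state is a dict: "clock": time; "joint_pos": joint angles; "qvel": joint speeds; "tau": joint torques, N m; "tool_pos": TCP position; "orientation": TCP orientation; "force": force on the tool from outside, world axes, zero at the start; "moment": the same for the moment, N m; "opening": finger opening in m; "gripper_force": force on a finger pad.
Only numpy, scipy, OpenCV 4.12 (cv2) and the standard library are available. Lean on these libraries where they do the work, as an engineer would, in place of code of your own. Each camera call takes 0.05 s, during which the arm holds its last target. There are 200 camera calls.

### The job

The little steel pail is standing in the document camera's view: hang it by its handle on the hook of the stand and let go of it. Then take the plywood cat out of the drying rack, leaving the house and the fir tree in their places, and hold it up in the air for the picture: its middle 20 cm in front of the lens on the lens's line of sight, ears up, and its flat face square to the lens, which looks somewhat downward, so the cat leans back to match. Finish while still holding the cat there, still, with the pail hanging on its hook.

Things in the scene. Friction and masses are not known exactly. Their poses are not given: they have to be found in the camera images.
- pail: small empty steel pail, round, 72 mm across the bottom, 86 mm across the rim at 70 mm height, about 0.17 kg, with a stiff (fixed, upright) bail handle: two thin wires rise from the rim at +y and -y and carry a round wooden grip bar. Origin: centre of the underside; z up, y along the grip bar. Starts standing on the table in front of the camera
- pail_grip (a point): middle of the pail's wooden grip bar (bar 12 mm thick, 88 mm long along the pail's y), 135 mm above the pail's underside; 59 mm of clear opening between bar and rim, about 85 mm wide
- hook_stand: fixed steel stand: 110 x 120 x 14 mm foot plate, upright post 16 mm thick and 235 mm high at the origin (centre of the foot's underside), and at its top a level round hook arm, 10 mm thick, pointing along the stand's -x for 118 mm, its end turned up. It stands on one side of the camera, the rack on the other; which side varies
- hook_seat (a point): point on top of the hook arm where the bar should rest, 75 mm out from the post and 240 mm above the table; axes as the stand's (arm points along -x, so the pail comes on moving along +x). From here the arm runs level 30 mm further out, then its tip turns up; the tip begins to rise there, ends 52 mm out, and its top is 17 mm above this point. Nothing stands above the arm
- rack: fixed wooden drying rack, 80 x 226 mm, 28 mm high, with a 14 mm wide groove along its y, 20 mm deep with its floor at 8 mm, split into three bays 68 mm apart; a cutout stands upright in each bay, in varying order. Origin: centre of the underside, z up
- cat: plywood cat cutout, 12 mm thick along its x (flat faces look along +x and -x, both alike), 61 mm wide along y (tail included, at +y), 110 mm high, about 60 g: round body on a straight 56 mm foot, round head (42 mm across, its centre 83 mm above the foot) with two ears, tail at one side. Origin: centre of the underside of the foot; z up to the ears. The head is best pinched across the faces
- cat_mid (a point): middle of the cat, 55 mm above the underside of its foot; axes as the cat's
- house: plywood house cutout with a pointed roof and a chimney, 12 mm thick, 56 mm wide, 96 mm high, in the rack beside the others; origin centre of the underside. Leave it in its place
- fir: plywood fir tree cutout, 12 mm thick, 56 mm wide, 112 mm high, in the rack beside the others; origin centre of the underside. Leave it in its place
- camera: fixed document camera: foot 100 x 120 mm, post, and a black head 85 mm wide with a round lens, about 280 mm high in all. Origin under the lens on the table; it looks along its -x. The head looks 0.35 rad (20 degrees) downward
- lens (a point): centre of the front of the lens, 250 mm above the table; the line of sight is this point's -x (20 degrees below level), its y is level, its z is the picture's up
- view_point (a point): where the middle of the cat has to be: on the line of sight 200 mm in front of the lens (about 181 mm above the table). Axes as the lens's: for a right picture the cat's flat faces are square to this x and the cat's z is along this z (leaning 20 degrees back from vertical, away from the camera)
Things that resemble listed ones, but are neither listed nor needed, are in the scene too. What is shaped like the cat but black or green is not meant. Leave any purple look-alike of the pail alone.

How it is judged (in metres and radians):
On the way, in this order (a step that is already met when the one before it is completed fails the run):
1. the pail hangs on the hook, let go by the robot (contact force between pail and hook_stand above 0.4 N and height (world z) of pail above 0.07 m and angle between pail's own z axis and vertical below 0.5 rad and contact force between pail and the arm below 0.1 N and contact force between pail and the fingers below 0.1 N), for 0.3 s.
2. the cat is out of the rack, held in the air (height (world z) of cat above 0.05 m and contact force between cat and the fingers above 0.5 N and contact force between cat and camera below 0.1 N and contact force between cat and rack below 0.1 N and contact force between cat and hook_stand below 0.1 N and contact force between cat and pail below 0.1 N), for 0.2 s.
At the end, for the whole second after the job is handed in: Cat gripped and still, its middle within 30 mm of the view point, faces and upright within 0.2 rad of the lens's axes, ears up, touching neither camera, rack, stand nor pail; pail hangs on the hook within 0.5 rad of upright, underside over 70 mm up, not touched by the robot (all of step 1 and distance between cat_mid and view_point below 0.03 m and angle between the x axis of cat and the x axis of view_point, either way round below 0.2 rad and angle between the z axis of cat and the z axis of view_point, either way round below 0.2 rad and angle between cat's own z axis and vertical below 0.8 rad and contact force between cat and the fingers above 0.5 N and linear speed of cat below 0.03 m/s and contact force between cat and camera below 0.1 N and contact force between cat and rack below 0.1 N and contact force between cat and hook_stand below 0.1 N and contact force between cat and pail below 0.1 N); the arm keeps its last pose, push and grip.
It fails at once if the house or the fir tree is taken from its place (moved over 30 mm) (distance of any of house, fir from where it was at the start of the episode above 0.03 m).
It also fails if it takes over 69 s, if anything falls off the work surface, if the arm or the gripper's body presses on something with over 40 N, if the wrist force passes 120 N, or if a joint passes its speed limit or range.

## Working session

There is one attempt and no reset: what is moved stays moved. The work goes in short steps, Python scripts to look and compute and a tool call to move; the robot and the scene stay as the last step left them, time stands still between calls to the robot, and variables do not carry over. Pictures are saved under pics/ and viewed, at most 10 in all, crops included, and the job is handed in when it is done.

Besides the shell and the picture viewer there is one more tool, called after "Emit:" as name(argument=value, ...) on one line, values as JSON. apply_moves: Moves the arm, as the interface text tells. Its arguments: {"type":"object","properties":{"targets":{"type":"array","items":{"type":"object","properties":{"travel":{"type":"array","items":{"type":"number"}},"roll":{"type":"number"},"jaw":{"type":"number"}}}}},"required":["targets"]}

```bash
mkdir -p pics
python3 - <<'E'
from plant import ctrl
import cv2,numpy as np
for n in ("scene","side"):
    cv2.imwrite(f"pics/{n}0.png",ctrl.snapshot(n)[:,:,::-1])
    c=ctrl.calibration(n);print(n,c["K"].round(1).tolist(),np.round(c["extrinsics"],3).tolist())
print(np.round(ctrl.calibration("wrist")["hand_eye"],4).tolist(),ctrl.calibration("wrist")["K"].round(1).tolist())
o=ctrl.get_obs();print(o)
E
```

```text
scene [[434.2, 0.0, 312.9], [0.0, 434.2, 198.0], [0.0, 0.0, 1.0]] [[-0.246, 0.699, -0.671, 1.455], [0.969, 0.192, -0.155, 0.211], [0.02, -0.689, -0.725, 1.045], [0.0, 0.0, 0.0, 1.0]]
side [[433.6, 0.0, 316.7], [0.0, 433.6, 197.3], [0.0, 0.0, 1.0]] [[-0.907, -0.274, 0.32, 0.284], [-0.421, 0.604, -0.676, 0.69], [-0.008, -0.748, -0.664, 0.841], [0.0, 0.0, 0.0, 1.0]]
[[0.0011, -0.9627, -0.2704, 0.072], [1.0, 0.001, 0.0003, 0.0001], [-0.0, -0.2704, 0.9627, -0.1371], [0.0, 0.0, 0.0, 1.0]] [[281.9, 0.0, 319.1], [0.0, 281.9, 198.5], [0.0, 0.0, 1.0]]
{'clock': 0.1, 'joint_pos': array([-5.24772148e+01,  2.05850913e+01,  6.39234248e-01, -1.77584966e-02,
       -7.01360914e+01, -1.65068678e+01]), 'qvel': array([ 0.01529625, -0.05714206,  0.12114973,  0.02566161,  0.08262034,
        0.01668138]), 'tau': array([-1.54722653e-03, -5.84164774e+01,  2.93750435e+01,  7.01559395e+00,
        1.01078401e-02, -8.15171256e-05]), 'tool_pos': array([ 0.24190418, -0.62972858,  0.24774317]), 'orientation': array([ 1.79916685e+02, -7.27903174e-03, -1.58990123e+02]), 'force': array([ 0.05248405, -0.7173319 , -0.42167457]), 'moment': array([ 0.05629138, -0.01218363, -0.00084966]), 'gripper_force': 0.0, 'opening': 0.08753595795561848}
```

View pics/scene0.png

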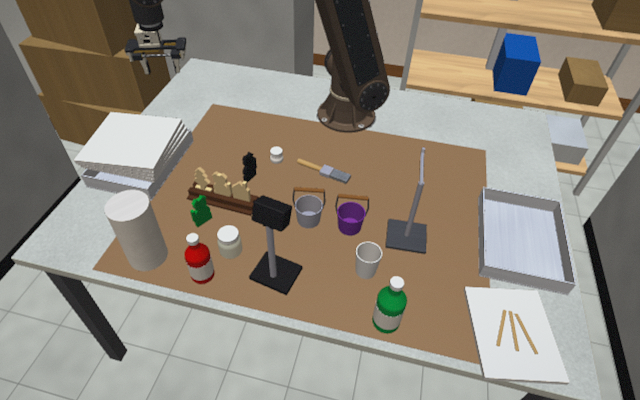

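View pics/side0.png

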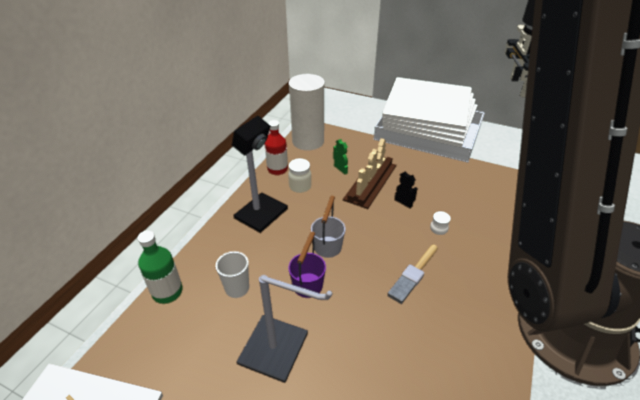

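Scene shows: the steel pail at about (308,208), purple look-alike at (350,215), stand at (415,210), camera at (272,230), rack at (222,195), and the black cat (249,165) and green cat (201,210) decoys outside the rack. The tan cutouts are in the rack. I'll enlarge both views.

Run:
```python
import cv2
a=cv2.imread("pics/scene0.png")[140:290,175:435];cv2.imwrite("pics/sc_crop.png",cv2.resize(a,None,fx=3,fy=3,interpolation=2))
b=cv2.imread("pics/side0.png")[115:315,225:425];cv2.imwrite("pics/si_crop.png",cv2.resize(b,None,fx=3,fy=3,interpolation=2))
```

```text
(no output)
```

View pics/sc_crop.png

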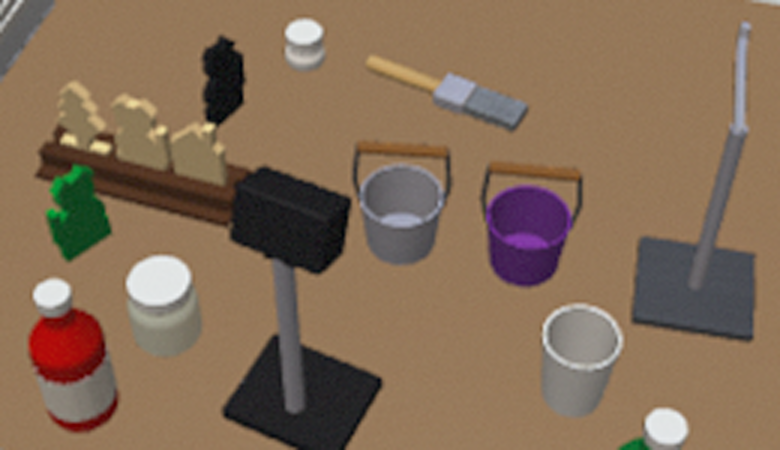

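View pics/si_crop.png

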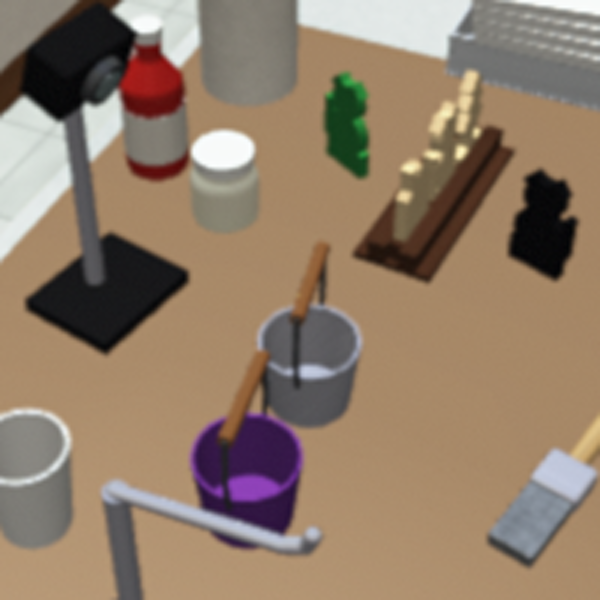

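```bash
cat > h.py <<'E'
import numpy as np, cv2
from plant import ctrl
from scipy.spatial.transform import Rotation as Ro
def ray(n,p,T=None):
    c=ctrl.calibration(n);K=c["K"];T=c["extrinsics"] if T is None else T
    d=T[:3,:3]@np.linalg.solve(K,[p[0],p[1],1.]);return T[:3,3],d/np.linalg.norm(d)
def tri(rs):
    A=sum(np.eye(3)-np.outer(d,d) for o,d in rs);b=sum((np.eye(3)-np.outer(d,d))@o for o,d in rs)
    x=np.linalg.solve(A,b);return x,max(np.linalg.norm((np.eye(3)-np.outer(d,d))@(x-o)) for o,d in rs)
def plane(r,z): o,d=r;return o+d*(z-o[2])/d[2]
def sc(x,y): return ray("scene",(175+x/3-.33,140+y/3-.33))
def si(x,y): return ray("side",(225+x/3-.33,115+y/3-.33))
def pose():
    o=ctrl.get_obs();T=np.eye(4);T[:3,:3]=Ro.from_euler("xyz",o["orientation"],degrees=True).as_matrix();T[:3,3]=o["tool_pos"];return T
def wray(p,T): return ray("wrist",p,T@ctrl.calibration("wrist")["hand_eye"])
E
python3 - <<'E'
from h import *
P=lambda n,x:print(n,np.round(x[0],4),round(x[1],4)) 
P("bar+",tri([sc(448,153),si(297,316)]));P("bar-",tri([sc(357,148),si(323,245)]))
P("posttop",tri([sc(738,128),si(112,488)]));P("tip",tri([sc(744,27),si(313,535)]))
P("catEar",tri([sc(135,100),si(441,115)]));P("house",tri([sc(208,125),si(410,163)]));P("fir",tri([sc(72,84),si(472,73)]))
P("head TL back",tri([sc(265,170),si(130,42)]))
for n,z,pts in(("stand",.014,[(640,240),(754,255),(750,336),(634,321)]),("camfoot",.012,[(274,338),(381,382),(340,452),(226,408)])):
    print(n,[plane(sc(*p),z).round(3)[:2].tolist() for p in pts])
print("stand post",plane(sc(695,288),.014).round(3),"campost",plane(sc(292,408),.012).round(3),plane(si(93,282),.012).round(3))
print("lens",plane(si(103,80),.25).round(3))
print("pail bottom",plane(sc(401,250),.0).round(3))
for p in[(50,143),(38,178),(232,222)]:print("rack",plane(sc(*p),.028 if p[1]<150 else 0).round(3))
for p in[(357,255),(430,280),(513,150)]:print("rackS",plane(si(*p),.0).round(3))
print(plane(si(493,128),.028),plane(si(372,238),.028))
E
```

```text
bar+ [0.5754 0.04   0.1377] 0.0012
bar- [ 0.5908 -0.0476  0.1352] 0.0003
posttop [0.5735 0.3032 0.2366] 0.0007
tip [0.4499 0.2958 0.2524] 0.0004
catEar [ 0.5706 -0.2897  0.1166] 0.0035
house [ 0.5746 -0.2113  0.1093] 0.0004
fir [ 0.5656 -0.3627  0.1189] 0.0016
head TL back [ 0.7695 -0.0706  0.2732] 0.0034
stand [[0.528, 0.241], [0.517, 0.359], [0.624, 0.363], [0.635, 0.249]]
camfoot [[0.746, -0.089], [0.769, 0.026], [0.852, 0.01], [0.835, -0.106]]
stand post [0.577 0.304 0.014] campost [ 0.819 -0.047  0.012] [ 0.819 -0.04   0.012]
lens [ 0.781 -0.039  0.25 ]
pail bottom [0.595 0.    0.   ]
rack [ 0.571 -0.404  0.028]
rack [ 0.6  -0.41  0.  ]
rack [ 0.605 -0.184  0.   ]
rackS [ 0.614 -0.19   0.   ]
rackS [ 0.537 -0.185  0.   ]
rackS [ 0.526 -0.413  0.   ]
[ 0.54857667 -0.40389517  0.028     ] [ 0.59896519 -0.18863976  0.028     ]
```

The cat is the middle cutout, at scene pixels about (221,183), with two ears and a tail. The fir is left at (200,178) and the house right at (242,190). The black and green cats are decoys. The steel-coloured pail at (308,208) is the one meant. I'll head for it now and confirm it from the wrist.

Emit:
apply_moves(targets=[{"travel": [-37,30,0],"roll": 0,"jaw": 70},{"travel": [-37,30,0],"roll": 0,"jaw": 70},{"travel": [-37,30,0],"roll": 0,"jaw": 70},{"travel": [-37,30,0],"roll": 0,"jaw": 70},{"travel": [-37,30,0],"roll": 0,"jaw": 70},{"travel": [-37,30,0],"roll": 0,"jaw": 70},{"travel": [-37,30,0],"roll": 0,"jaw": 70},{"travel": [-37,30,0],"roll": 0,"jaw": 70},{"travel": [-37,30,0],"roll": 0,"jaw": 70},{"travel": [-37,30,0],"roll": 0,"jaw": 70}])

```text
clock: 1.1
tool_pos: [0.4803, -0.2154, 0.2485]
orientation: [180.0, 0.0, -159.0]
force: [1.2, -1.0, -0.6]
opening: 0.0698
gripper_force: 0.0
```

```bash
cat >> h.py <<'E'
def go(x,y,z,yaw=None):
    "tool-frame shift (mm) to reach world point, at current yaw; roll needed after"
    T=pose();v=T[:3,:3].T@(np.array([x,y,z])-T[:3,3])*1000
    o=ctrl.get_obs();print("pos",o["tool_pos"].round(4),"ori",o["orientation"].round(2),"travel",v.round(1),"roll",None if yaw is None else round(o["orientation"][2]-yaw,1),"open",round(o["opening"],4),"t",round(o["clock"],1))
E
python3 - <<'E'
from h import *
go(.587,-.028,.248,-80)
print("jar",plane(sc(165,345),0),plane(si(220,215),0),"green",plane(sc(80,250),0),plane(si(352,165),0),"purple",tri([sc(577,174),si(226,437)])[0],tri([sc(490,168),si(263,356)])[0])
E
```

```text
pos [ 0.4803 -0.2154  0.2485] ori [ 180.      0.   -158.98] travel [-166.9  136.7    0.6] roll -79.0 open 0.0698 t 1.1
jar [ 0.77399782 -0.19237231  0.        ] [ 0.76150383 -0.18858173  0.        ] green [ 0.68318046 -0.32296506  0.        ] [ 6.72032411e-01 -3.18383294e-01  1.11022302e-16] purple [0.57103207 0.16811671 0.13723859] [0.58225437 0.08451644 0.13421227]
```

Emit:
apply_moves(targets=[{"travel": [-37,30,0],"roll": 0,"jaw": 70},{"travel": [-37,30,0],"roll": 0,"jaw": 70},{"travel": [-37,30,0],"roll": 0,"jaw": 70},{"travel": [-37,30,0],"roll": 0,"jaw": 70},{"travel": [0,0,0],"roll": -8,"jaw": 70},{"travel": [0,0,0],"roll": -8,"jaw": 70},{"travel": [0,0,0],"roll": -8,"jaw": 70},{"travel": [0,0,0],"roll": -8,"jaw": 70},{"travel": [0,0,0],"roll": -8,"jaw": 70},{"travel": [0,0,0],"roll": -8,"jaw": 70}])

```text
clock: 2.1
tool_pos: [0.5747, -0.0522, 0.2482]
orientation: [180.0, -0.0, -110.7]
force: [0.4, 0.8, -0.1]
opening: 0.0703
gripper_force: 0.0
```

Emit:
apply_moves(targets=[{"travel": [0,0,0],"roll": -8,"jaw": 70},{"travel": [0,0,0],"roll": -8,"jaw": 70},{"travel": [0,0,0],"roll": -8,"jaw": 70},{"travel": [0,0,0],"roll": -7,"jaw": 70}])

```text
clock: 2.5
tool_pos: [0.5747, -0.0523, 0.2481]
orientation: [180.0, 0.0, -79.7]
force: [-0.1, -0.0, 0.1]
opening: 0.07
gripper_force: 0.0
```

Run:
```python
from h import *
go(.587,-.028,.135,-80)
cv2.imwrite("pics/w1.png",ctrl.snapshot("wrist")[:,:,::-1])
```

```text
pos [ 0.5747 -0.0523  0.2481] ori [ 1.7995e+02  1.0000e-02 -7.9670e+01] travel [-21.6 -16.6 113.1] roll 0.3 open 0.07 t 2.5
```

View pics/w1.png

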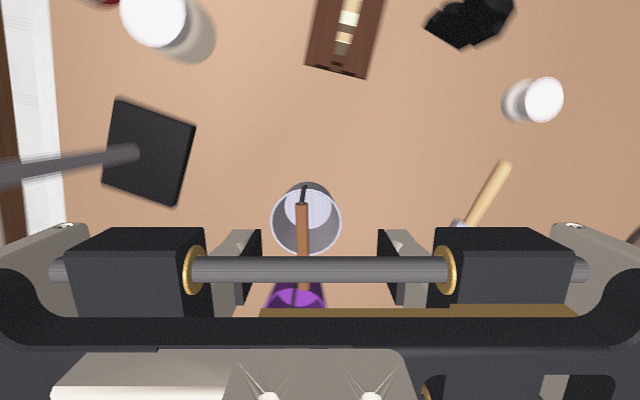

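The wrist view shows the steel pail's bar running from (301,203) down to about (304,255). The purple pail lies beyond it, partly hidden by the gripper. The rack end is at (335,75).

Run:
```python
from h import *
T=pose()
for p in[(301.5,204),(303.5,254)]:print(plane(wray(p,T),.137).round(4))
print("campost base",plane(wray((120,152),T),.012).round(3),"camfoot",[plane(wray(p,T),.012).round(3)[:2].tolist() for p in[(118,97),(196,126),(177,206),(102,186)]])
print("rack end",[plane(wray(p,T),.028).round(3)[:2].tolist() for p in[(305,65),(367,79),(318,0),(384,0)]])
```

```text
[ 0.5909 -0.0467  0.137 ]
[0.5803 0.0028 0.137 ]
campost base [ 0.838 -0.034  0.012] camfoot [[0.841, -0.103], [0.742, -0.086], [0.761, 0.027], [0.862, 0.017]]
rack end [[0.616, -0.18], [0.542, -0.179], [0.614, -0.247], [0.542, -0.261]]
```

Emit:
apply_moves(targets=[{"travel": [-22,-17,20],"roll": 0,"jaw": 60},{"travel": [0,0,40],"roll": -1,"jaw": 60},{"travel": [0,0,35],"roll": 0,"jaw": 60},{"travel": [0,0,15],"roll": 0,"jaw": 60},{"travel": [0,0,0],"roll": 0,"jaw": 5},{"travel": [0,0,0],"roll": 0,"jaw": 5},{"travel": [0,0,0],"roll": 0,"jaw": 5},{"travel": [0,0,0],"roll": 0,"jaw": 5},{"travel": [0,0,0],"roll": 0,"jaw": 5},{"travel": [0,0,0],"roll": 0,"jaw": 5}])

```text
clock: 3.55
tool_pos: [0.5881, -0.0276, 0.1392]
orientation: [-179.9, 0.0, -79.0]
force: [-1.2, 0.2, 0.3]
opening: 0.0176
gripper_force: 0.0
```

Emit:
apply_moves(targets=[{"travel": [0,0,0],"roll": 0,"jaw": 5},{"travel": [0,0,0],"roll": 0,"jaw": 5},{"travel": [0,0,0],"roll": 0,"jaw": 5},{"travel": [0,0,-10],"roll": 0,"jaw": 5},{"travel": [0,0,-25],"roll": 0,"jaw": 5},{"travel": [0,0,-35],"roll": 0,"jaw": 5},{"travel": [0,0,-35],"roll": 0,"jaw": 5},{"travel": [0,0,-35],"roll": 0,"jaw": 5},{"travel": [0,0,-25],"roll": 0,"jaw": 5},{"travel": [0,0,-10],"roll": 0,"jaw": 5}])

```text
clock: 4.55
tool_pos: [0.5887, -0.0275, 0.3169]
orientation: [-179.7, -0.0, -79.0]
force: [-0.4, -0.2, -1.5]
opening: 0.0112
gripper_force: 30.0
```

Run:
```python
from h import *
o=ctrl.get_obs();print(o["gripper_force"],o["opening"],o["force"])
go(.40,.15,.31,-85)
cv2.imwrite("pics/s2.png",np.hstack([ctrl.snapshot("scene")[100:300,180:440,::-1],ctrl.snapshot("side")[100:300,230:450,::-1]]).repeat(1,0))
a=cv2.imread("pics/s2.png");cv2.imwrite("pics/s2.png",cv2.resize(a,(800,333),interpolation=2))
```

```text
29.98668283224106 0.011230661639040691 [-0.36682025 -0.24755391 -1.45272005]
pos [ 0.5887 -0.0275  0.3169] ori [-179.75   -0.    -78.97] travel [-210.3  151.3    6.2] roll 6.0 open 0.0112 t 4.5
```

View pics/s2.png

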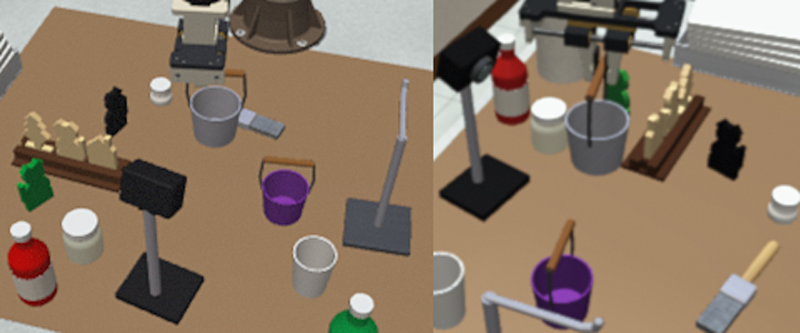

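Emit:
apply_moves(targets=[{"travel": [-15,11,0],"roll": 0,"jaw": 5},{"travel": [-25,18,0],"roll": 0,"jaw": 5},{"travel": [-30,22,0],"roll": 0,"jaw": 5},{"travel": [-35,25,0],"roll": 0,"jaw": 5},{"travel": [-35,25,0],"roll": 0,"jaw": 5},{"travel": [-30,22,0],"roll": 0,"jaw": 5},{"travel": [-25,18,0],"roll": 0,"jaw": 5},{"travel": [-15,10,0],"roll": 0,"jaw": 5},{"travel": [0,0,0],"roll": 3.5,"jaw": 5},{"travel": [0,0,0],"roll": 3.5,"jaw": 5}])

```text
clock: 5.65
tool_pos: [0.3978, 0.1498, 0.3119]
orientation: [179.9, -0.1, -86.0]
force: [-0.4, 0.2, -1.6]
opening: 0.0112
gripper_force: 30.0
```

Run:
```python
from h import *
go(.40,.267,.288,-86)
f=lambda x:x/1.6667
print(tri([ray("scene",(180+f(245),100+f(73))),ray("side",(230+f(593-433),100+f(97)))]))
cv2.imwrite("pics/w2.png",ctrl.snapshot("wrist")[:,:,::-1])
```

```text
pos [0.3978 0.1498 0.3119] ori [ 1.7987e+02 -6.0000e-02 -8.6020e+01] travel [-116.8  -10.3   23.7] roll -0.0 open 0.0112 t 5.7
(array([0.57190645, 0.03961009, 0.31323355]), np.float64(0.0027374989674329602))
```

Emit:
apply_moves(targets=[{"travel": [-15,-1,4],"roll": 0,"jaw": 5},{"travel": [-30,-3,6],"roll": 0,"jaw": 5},{"travel": [-30,-3,6],"roll": 0,"jaw": 5},{"travel": [-27,-3,5],"roll": 0,"jaw": 5},{"travel": [-15,0,3],"roll": 0,"jaw": 5},{"travel": [0,0,0],"roll": 0,"jaw": 5}])

```text
clock: 6.3
tool_pos: [0.4006, 0.2684, 0.2877]
orientation: [179.9, -0.1, -85.9]
force: [-0.1, -1.7, -1.8]
opening: 0.0112
gripper_force: 30.0
```

Run:
```python
from h import *
go(.5005,.274,.283,-86)
a=ctrl.snapshot("scene")[110:270,300:500,::-1];b=ctrl.snapshot("side")[220:380,180:400,::-1]
cv2.imwrite("pics/s3.png",cv2.resize(np.hstack([a,b]),None,fx=1.9,fy=1.9,interpolation=2))
```

```text
pos [0.4006 0.2684 0.2877] ori [ 1.7987e+02 -1.2000e-01 -8.5850e+01] travel [   1.6 -100.1    4.5] roll 0.1 open 0.0112 t 6.3
```

View pics/s3.png

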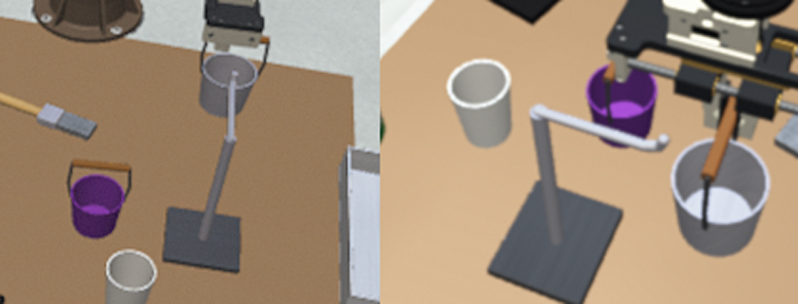

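The pail hangs level in the grip, with the hook tip (233,75) ahead of its opening. Next I move in along +x, lower it and release.

Emit:
apply_moves(targets=[{"travel": [0,-10,4],"roll": 0,"jaw": 5},{"travel": [0,-20,0],"roll": 0,"jaw": 5},{"travel": [0,-20,0],"roll": 0,"jaw": 5},{"travel": [1,-20,0],"roll": 0,"jaw": 5},{"travel": [0,-20,0],"roll": 0,"jaw": 5},{"travel": [0,-10,0],"roll": 0,"jaw": 5},{"travel": [0,0,10],"roll": 0,"jaw": 5},{"travel": [0,0,12],"roll": 0,"jaw": 5},{"travel": [0,0,5],"roll": 0,"jaw": 5},{"travel": [0,0,0],"roll": 0,"jaw": 5}])

```text
clock: 7.4
tool_pos: [0.5001, 0.2726, 0.2573]
orientation: [179.9, -0.1, -86.0]
force: [-0.1, 0.2, -0.8]
opening: 0.0108
gripper_force: 30.0
```

Emit:
apply_moves(targets=[{"travel": [0,0,4],"roll": 0,"jaw": 5},{"travel": [0,0,2],"roll": 0,"jaw": 5},{"travel": [0,0,2],"roll": 0,"jaw": 5},{"travel": [0,0,0],"roll": 0,"jaw": 5}])

```text
clock: 7.8
tool_pos: [0.501, 0.2731, 0.2505]
orientation: [180.0, -0.0, -86.0]
force: [0.0, 0.5, -1.0]
opening: 0.011
gripper_force: 30.0
```

Emit:
apply_moves(targets=[{"travel": [0,0,2],"roll": 0,"jaw": 5},{"travel": [0,0,1],"roll": 0,"jaw": 5},{"travel": [0,0,0],"roll": 0,"jaw": 5}])

```text
clock: 8.1
tool_pos: [0.5015, 0.2731, 0.2486]
orientation: [-179.9, 0.0, -86.0]
force: [-1.4, -1.6, 6.1]
opening: 0.0109
gripper_force: 30.0
```

Run:
```python
from h import *
go(.5005,.274,.283,-86)
a=ctrl.snapshot("scene")[110:270,300:500,::-1];b=ctrl.snapshot("side")[220:380,180:400,::-1]
cv2.imwrite("pics/s4.png",cv2.resize(np.hstack([a,b]),None,fx=1.9,fy=1.9,interpolation=2))
```

```text
pos [0.5015 0.2731 0.2486] ori [-1.7993e+02  2.0000e-02 -8.5970e+01] travel [ -1.    0.9 -34.4] roll 0.0 open 0.0109 t 8.1
```

View pics/s4.png

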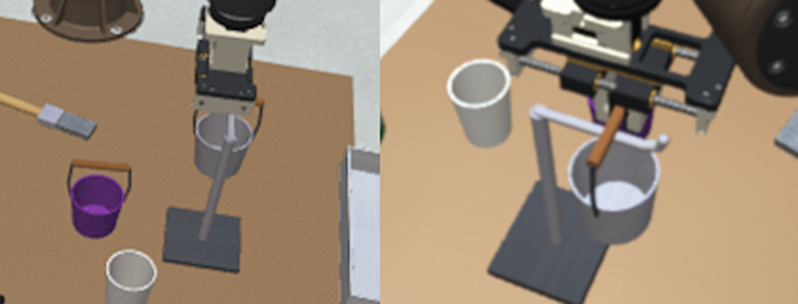

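The bar rests on the hook with 6 N of contact, near the seat. Now I release.

Emit:
apply_moves(targets=[{"travel": [0,0,-1],"roll": 0,"jaw": 16},{"travel": [0,0,0],"roll": 0,"jaw": 22},{"travel": [0,0,0],"roll": 0,"jaw": 34},{"travel": [0,0,0],"roll": 0,"jaw": 40},{"travel": [0,0,0],"roll": 0,"jaw": 40},{"travel": [0,0,-10],"roll": 0,"jaw": 40},{"travel": [0,0,-20],"roll": 0,"jaw": 40},{"travel": [0,0,-30],"roll": 0,"jaw": 40},{"travel": [0,0,-20],"roll": 0,"jaw": 40},{"travel": [0,0,0],"roll": 0,"jaw": 40}])

```text
clock: 9.2
tool_pos: [0.5024, 0.2738, 0.3328]
orientation: [-179.7, 0.2, -86.0]
force: [0.9, -0.1, -0.4]
opening: 0.0401
gripper_force: 0.0
```

Run:
```python
from h import *
go(.4,.15,.33,-93)
a=ctrl.snapshot("scene")[110:270,300:500,::-1];b=ctrl.snapshot("side")[220:380,180:400,::-1]
cv2.imwrite("pics/s5.png",cv2.resize(np.hstack([a,b]),None,fx=1.9,fy=1.9,interpolation=2))
```

```text
pos [0.5024 0.2738 0.3328] ori [-179.7     0.19  -85.97] travel [116.3 110.9   1.9] roll 7.0 open 0.0401 t 9.2
```

View pics/s5.png

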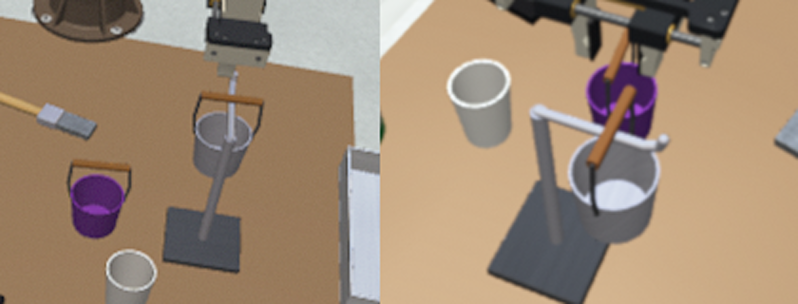

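The pail hangs level on the hook, with bar ends at about (200,98) and (262,101), and the gripper is clear of it. Next I check the cutout silhouettes numerically.

Run:
```python
from h import *
im=cv2.imread("pics/scene0.png").astype(int);b,g,r=im[...,0],im[...,1],im[...,2]
m=((r>150)&(r-b>30)&(g-b>20)&(g>0.8*r)).astype(np.uint8);m[:, :180]=0;m[:160]=0;m[215:]=0;m[:,262:]=0
n,l,st,_=cv2.connectedComponentsWithStats(m);print([s.tolist() for s in st[1:] if s[4]>20])
# rectify to rack plane: axis y dir (0.058,.998), x through (.575,-.29)
p0=np.array([.577,-.290,0]);u=np.array([.058,.998,0]);c=ctrl.calibration("scene");Ti=np.linalg.inv(c["extrinsics"])
for h in range(122,26,-5):
    s=""
    for y in range(-112,112,3):
        P=p0+u*y/1000+[0,0,h/1000];q=c["K"]@(Ti[:3,:3]@P+Ti[:3,3]);s+="#" if m[int(round(q[1]/q[2])),int(round(q[0]/q[2]))] else "."
    print(h,s)
```

```text
[[194, 166, 19, 18, 106], [211, 171, 17, 8, 70], [224, 181, 7, 7, 25], [232, 180, 15, 8, 55], [205, 187, 7, 4, 22]]
122 ...........###########........#################......#..................#..
117 .........###..########.......##########.#######............#########.......
112 ........##......#######.....##...#...#...#####...........##########..##....
107 ........#.........#######..#............................##########.........
102 ........###......########.....................###......########............
97 .......##.......#######......................#####...####....##.....##.....
92 #......#..........######.....................####.#####.......#....######..
87 ....#..............#######................######..###.............####.....
82 ......###.........########...###.........####.....##..............###..##.#
77 ......###........##.#######..##..........###......#................#...#...
72 ....##...............###.###.#.............#.............................#.
67 ....#...............###....................................................
62 ...........................................................................
57 ...........................................................................
52 ........#............##....................................................
47 #......#####......#######..................................................
42 #.....######....#########..#...............................................
37 ....#######.....#######....................................................
32 ....#....#........##.......................................................
27 ...........................................................................
```

Emit:
apply_moves(targets=[{"travel": [15,0,0],"roll": 0,"jaw": 40},{"travel": [30,0,0],"roll": 0,"jaw": 40},{"travel": [42,0,0],"roll": 0,"jaw": 40},{"travel": [45,-4,0],"roll": 0,"jaw": 40},{"travel": [45,-4,0],"roll": 0,"jaw": 40},{"travel": [45,-4,0],"roll": 0,"jaw": 40},{"travel": [45,-4,0],"roll": 0,"jaw": 40},{"travel": [45,-4,0],"roll": 0,"jaw": 40},{"travel": [45,-4,0],"roll": 0,"jaw": 40},{"travel": [45,-4,0],"roll": 0,"jaw": 40}])

```text
clock: 10.3
tool_pos: [0.5564, -0.1284, 0.3279]
orientation: [179.9, 0.0, -86.0]
force: [1.2, 0.5, 0.7]
opening: 0.04
gripper_force: 0.0
```

Run:
```python
from h import *
go(.565,-.2,.30,-93)
```

```text
pos [ 0.5564 -0.1284  0.3279] ori [ 1.7993e+02  1.0000e-02 -8.5990e+01] travel [72.1 -3.6 27.9] roll 7.0 open 0.04 t 10.3
```

Emit:
apply_moves(targets=[{"travel": [30,-2,5],"roll": 4,"jaw": 40},{"travel": [30,-2,5],"roll": 3,"jaw": 40},{"travel": [12,0,0],"roll": 0,"jaw": 40},{"travel": [0,0,0],"roll": 0,"jaw": 40}])

```text
clock: 10.7
tool_pos: [0.5618, -0.1995, 0.3175]
orientation: [179.9, -0.0, -93.1]
force: [0.5, -0.2, -0.1]
opening: 0.0401
gripper_force: 0.0
```

Run:
```python
from h import *
go(.565,-.29,.30,-93)
cv2.imwrite("pics/w3.png",ctrl.snapshot("wrist")[:,:,::-1])
R=lambda a,w,h:cv2.resize(a,(w,h),interpolation=2)
s=R(cv2.imread("pics/scene0.png")[160:220,185:265],400,300);d=R(cv2.imread("pics/side0.png")[130:205,340:405+35],400,300)
w=R(cv2.imread("pics/w3.png")[0:240],800,300)
cv2.imwrite("pics/m.png",np.vstack([np.hstack([s,d]),w]))
```

```text
pos [ 0.5618 -0.1995  0.3175] ori [ 1.7987e+02 -1.0000e-02 -9.3080e+01] travel [90.2 -8.1 17.5] roll -0.1 open 0.0401 t 10.7
```

View pics/m.png

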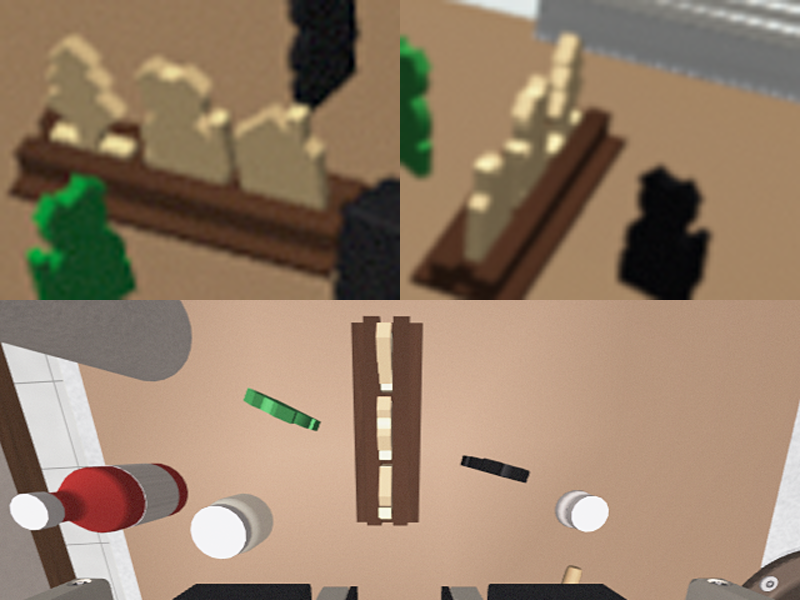

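The enlarged crop confirms it. The middle cutout, scene montage (180,115), has two ears and a tail, so it is the cat. The left one (85,90) is the fir, and the right one (285,155), with its chimney, is the house. In the wrist view the cat spans montage (384,396) to (384,460), in line with the groove.

Run:
```python
from h import *
T=pose()
w=lambda x,y,z:plane(wray((x*.8,(y-300)*.8),T),z).round(4)
print("rack",[w(*p,.028)[:2].tolist() for p in[(352,322),(422,322),(357,522),(420,522)]])
print("cat top",w(384,412,.118),w(384,398,.118),w(385,459,.07),"house",w(386,468,.104),"fir",w(384,330,.12))
print("scene head",plane(ray("scene",(220.6,174.4)),.113))
go(.57,-.295,.3)
```

```text
rack [[0.6017, -0.4037], [0.5272, -0.3999], [0.6146, -0.1871], [0.537, -0.1831]]
cat top [ 0.5703 -0.3035  0.118 ] [ 0.5696 -0.3151  0.118 ] [ 0.5738 -0.2615  0.07  ] house [ 0.5721 -0.2538  0.104 ] fir [ 0.5662 -0.3678  0.12  ]
scene head [ 0.56868613 -0.28989846  0.113     ]
pos [ 0.562  -0.1985  0.3179] ori [179.92   0.   -93.03] travel [ 96.  -13.1  17.9] roll None open 0.0397 t 10.8
```

Emit:
apply_moves(targets=[{"travel": [32,-4,10],"roll": 0,"jaw": 40},{"travel": [40,-5,20],"roll": 0,"jaw": 40},{"travel": [23,-3,30],"roll": 0,"jaw": 40},{"travel": [0,0,40],"roll": 0,"jaw": 40},{"travel": [0,0,35],"roll": 0,"jaw": 40},{"travel": [0,0,20],"roll": 0,"jaw": 40},{"travel": [0,0,0],"roll": 0,"jaw": 40}])

```text
clock: 11.45
tool_pos: [0.568, -0.2916, 0.1603]
orientation: [179.7, 0.1, -92.9]
force: [-1.1, 0.2, 1.2]
opening: 0.0401
gripper_force: 0.0
```

Run:
```python
from h import *
go(.570,-.294,.094,-93.2)
im=ctrl.snapshot("wrist");cv2.imwrite("pics/w4.png",im[:,:,::-1])
```

```text
pos [ 0.568  -0.2916  0.1603] ori [ 1.7967e+02  9.0000e-02 -9.2910e+01] travel [ 2.4 -2.5 66.3] roll 0.3 open 0.0401 t 11.4
```

Emit:
apply_moves(targets=[{"travel": [2,-2,20],"roll": 0,"jaw": 40},{"travel": [0,0,25],"roll": 0,"jaw": 40},{"travel": [0,0,15],"roll": 0,"jaw": 40},{"travel": [0,0,6],"roll": 0,"jaw": 40},{"travel": [0,0,0],"roll": 0,"jaw": 5},{"travel": [0,0,0],"roll": 0,"jaw": 5},{"travel": [0,0,0],"roll": 0,"jaw": 5},{"travel": [0,0,0],"roll": 0,"jaw": 5},{"travel": [0,0,0],"roll": 0,"jaw": 5},{"travel": [0,0,0],"roll": 0,"jaw": 5}])

```text
clock: 12.5
tool_pos: [0.5714, -0.2954, 0.0985]
orientation: [180.0, -0.0, -93.0]
force: [-2.4, 1.6, 6.8]
opening: 0.012
gripper_force: 30.0
```

Emit:
apply_moves(targets=[{"travel": [0,0,0],"roll": 0,"jaw": 5},{"travel": [0,0,0],"roll": 0,"jaw": 5}])

```text
clock: 12.7
tool_pos: [0.5714, -0.2954, 0.0985]
orientation: [180.0, -0.0, -93.0]
force: [-2.5, 1.6, 5.8]
opening: 0.0119
gripper_force: 30.0
```

Emit:
apply_moves(targets=[{"travel": [0,0,-8],"roll": 0,"jaw": 5},{"travel": [0,0,-15],"roll": 0,"jaw": 5},{"travel": [0,0,-25],"roll": 0,"jaw": 5},{"travel": [0,0,-30],"roll": 0,"jaw": 5},{"travel": [0,0,-25],"roll": 0,"jaw": 5},{"travel": [0,0,-15],"roll": 0,"jaw": 5},{"travel": [0,0,0],"roll": 0,"jaw": 5},{"travel": [0,0,0],"roll": 0,"jaw": 5},{"travel": [0,0,0],"roll": 0,"jaw": 5}])

```text
clock: 13.6
tool_pos: [0.5711, -0.2951, 0.2144]
orientation: [179.9, 0.0, -93.0]
force: [0.2, -0.1, -0.2]
opening: 0.0119
gripper_force: 30.0
```

Run:
```python
from h import *
go(.655,-.235,.20,-93.2)
for n in("scene","side","wrist"):cv2.imwrite(f"pics/{n}5.png",ctrl.snapshot(n)[:,:,::-1])
# tan blobs in both fixed views, wood colour sampled from house face
for n,box in(("scene",(130,250,170,300)),("side",(100,230,300,460))):
    im=cv2.imread(f"pics/{n}5.png")[box[0]:box[1],box[2]:box[3]];h=cv2.cvtColor(im,cv2.COLOR_BGR2HSV)
    m=cv2.inRange(h,(17,40,90),(28,150,255));m=cv2.morphologyEx(m,cv2.MORPH_OPEN,np.ones((2,2)))
    k,_,st,ce=cv2.connectedComponentsWithStats(m);print(n,[(s[0]+box[2],s[1]+box[0],s[2],s[3],s[4]) for s in st[1:].tolist() if s[4]>25])
p=cv2.cvtColor(cv2.imread("pics/scene0.png"),cv2.COLOR_BGR2HSV);print(p[188,220],p[192,240],p[230,200])
```

```text
pos [ 0.5711 -0.2951  0.2144] ori [ 1.7991e+02  3.0000e-02 -9.3000e+01] travel [-64.4 -80.7  14.3] roll 0.2 open 0.0119 t 13.6
scene [(208, 146, 21, 30, 369), (195, 168, 19, 25, 284), (233, 181, 19, 21, 298), (234, 243, 9, 7, 32)]
side [(369, 115, 18, 55, 546), (358, 169, 11, 27, 227), (300, 173, 13, 21, 130)]
[ 19  97 139] [ 19  93 137] [ 14 104 150]
```

Emit:
apply_moves(targets=[{"travel": [-8,-10,0],"roll": 0,"jaw": 5},{"travel": [-16,-20,0],"roll": 0,"jaw": 5},{"travel": [-20,-25,0],"roll": 0,"jaw": 5},{"travel": [-14,-18,0],"roll": 0,"jaw": 5},{"travel": [-6,-8,15],"roll": 0,"jaw": 5},{"travel": [0,0,30],"roll": 0,"jaw": 5},{"travel": [0,0,35],"roll": 0,"jaw": 5},{"travel": [0,0,20],"roll": 0,"jaw": 5},{"travel": [0,0,10],"roll": 0,"jaw": 5},{"travel": [0,0,0],"roll": 0,"jaw": 5}])

```text
clock: 14.75
tool_pos: [0.6552, -0.2352, 0.1033]
orientation: [179.8, 0.0, -93.0]
force: [0.7, 0.9, 0.0]
opening: 0.0114
gripper_force: 30.0
```

Run:
```python
from h import *
go(.655,-.235,.0905,-93.2);print(ctrl.get_obs()["force"])
p=ray("scene",(219,175.5));o,d=p;print("foot on x=.571-.577:",[(o+d*(x-o[0])/d[0]).round(3) for x in(.571,.577)])
```

```text
pos [ 0.6552 -0.2352  0.1033] ori [ 1.798e+02  1.000e-02 -9.298e+01] travel [-0.2  0.1 12.8] roll 0.2 open 0.0114 t 14.8
[0.73697565 0.85732024 0.00680951]
foot on x=.571-.577: [array([ 0.571, -0.295,  0.109]), array([ 0.577, -0.291,  0.116])]
```

Emit:
apply_moves(targets=[{"travel": [0,0,7],"roll": 0,"jaw": 5},{"travel": [0,0,2],"roll": 0,"jaw": 5},{"travel": [0,0,2],"roll": 0,"jaw": 5},{"travel": [0,0,0],"roll": 0,"jaw": 5}])

```text
clock: 15.15
tool_pos: [0.656, -0.2357, 0.095]
orientation: [-180.0, 0.0, -93.0]
force: [0.7, -0.4, -1.2]
opening: 0.0117
gripper_force: 30.0
```

Emit:
apply_moves(targets=[{"travel": [0,0,3],"roll": 0,"jaw": 5},{"travel": [0,0,1],"roll": 0,"jaw": 5},{"travel": [0,0,0],"roll": 0,"jaw": 5}])

```text
clock: 15.45
tool_pos: [0.6559, -0.2357, 0.0906]
orientation: [-180.0, -0.0, -93.0]
force: [-0.2, 0.6, -0.3]
opening: 0.0121
gripper_force: 30.0
```

Emit:
apply_moves(targets=[{"travel": [0,0,2],"roll": 0,"jaw": 5},{"travel": [0,0,1],"roll": 0,"jaw": 5},{"travel": [0,0,0],"roll": 0,"jaw": 5}])

```text
clock: 15.75
tool_pos: [0.6562, -0.2358, 0.0904]
orientation: [-179.9, -0.1, -92.9]
force: [-4.8, 3.2, 15.6]
opening: 0.0121
gripper_force: 30.0
```

Emit:
apply_moves(targets=[{"travel": [0,0,-2],"roll": 0,"jaw": 5},{"travel": [0,0,0],"roll": 0,"jaw": 16},{"travel": [0,0,0],"roll": 0,"jaw": 24},{"travel": [0,0,0],"roll": 0,"jaw": 34},{"travel": [0,0,0],"roll": 0,"jaw": 34},{"travel": [0,0,-20],"roll": 0,"jaw": 34},{"travel": [0,0,-35],"roll": 0,"jaw": 34},{"travel": [0,0,-25],"roll": 0,"jaw": 34},{"travel": [0,0,0],"roll": 8,"jaw": 60},{"travel": [0,0,0],"roll": 8,"jaw": 64}])

```text
clock: 16.75
tool_pos: [0.6564, -0.2357, 0.1708]
orientation: [-179.9, 0.0, -109.3]
force: [-0.6, -0.4, -0.8]
opening: 0.0446
gripper_force: 0.0
```

Run:
```python
from h import *
go(.656,-.236,.0905,-183.2)
for n,box in(("scene",(130,280,170,300)),("side",(100,230,250,460))):
    im=ctrl.snapshot(n)[:,:,::-1].copy();cv2.imwrite(f"pics/{n}6.png",im);im=im[box[0]:box[1],box[2]:box[3]];h=cv2.cvtColor(im,cv2.COLOR_BGR2HSV)
    m=cv2.inRange(h,(17,40,90),(28,150,255));m=cv2.morphologyEx(m,cv2.MORPH_OPEN,np.ones((2,2)))
    k,_,st,ce=cv2.connectedComponentsWithStats(m);print(n,[(s[0]+box[2],s[1]+box[0],s[2],s[3],s[4]) for s in st[1:].tolist() if s[4]>25])
    c=ctrl.calibration(n);Ti=np.linalg.inv(c["extrinsics"])
    for P in((.656,-.236,0),(.656,-.236,.11)):q=c["K"]@(Ti[:3,:3]@P+Ti[:3,3]);print((q[:2]/q[2]).round(1))
```

```text
pos [ 0.6564 -0.2357  0.1708] ori [-1.7989e+02  3.0000e-02 -1.0930e+02] travel [ 0.4  0.4 80.3] roll 73.9 open 0.0446 t 16.8
scene [(233, 182, 19, 20, 297), (221, 197, 21, 29, 449), (231, 243, 12, 15, 105)]
[230.7 222.2]
[226.3 198. ]
side [(375, 139, 12, 31, 224), (331, 156, 17, 37, 370), (358, 169, 11, 27, 228), (289, 176, 24, 18, 250)]
[336.5 186.4]
[337.3 156.8]
```

Emit:
apply_moves(targets=[{"travel": [0,0,0],"roll": 8.2,"jaw": 66},{"travel": [0,0,0],"roll": 8.2,"jaw": 66},{"travel": [0,0,0],"roll": 8.2,"jaw": 66},{"travel": [0,0,0],"roll": 8.2,"jaw": 66},{"travel": [0,0,0],"roll": 8.2,"jaw": 66},{"travel": [0,0,0],"roll": 8.2,"jaw": 66},{"travel": [0,0,0],"roll": 8.2,"jaw": 66},{"travel": [0,0,0],"roll": 8.2,"jaw": 66},{"travel": [0,0,0],"roll": 8.2,"jaw": 66},{"travel": [0,0,0],"roll": 0,"jaw": 66}])

```text
clock: 17.85
tool_pos: [0.6557, -0.2357, 0.1691]
orientation: [180.0, -0.0, 177.3]
force: [0.7, -0.4, -0.2]
opening: 0.0659
gripper_force: 0.0
```

Run:
```python
from h import *
go(.656,-.2345,.0895,-183.2)
T=pose();im=ctrl.snapshot("wrist")[:,:,::-1].copy();cv2.imwrite("pics/w6.png",im)
h=cv2.cvtColor(im,cv2.COLOR_BGR2HSV);m=cv2.inRange(h,(16,30,90),(30,150,255));m=cv2.morphologyEx(m,cv2.MORPH_OPEN,np.ones((3,3)))
k,_,st,ce=cv2.connectedComponentsWithStats(m)
for s in st[1:].tolist():
    if s[4]>150:print(s)
K=ctrl.calibration("wrist")["K"];Ti=np.linalg.inv(T@ctrl.calibration("wrist")["hand_eye"])
for P in((.656,-.2345-.021,.095),(.656,-.2345+.021,.095),(.656,-.2345,.11),(.656,-.2345,.0)):q=K@(Ti[:3,:3]@P+Ti[:3,3]);print(P,(q[:2]/q[2]).round(0))
```

```text
pos [ 0.6557 -0.2357  0.1691] ori [ 1.8000e+02 -4.0000e-02  1.7731e+02] travel [-0.3  1.2 79.6] roll 360.5 open 0.0659 t 17.9
[99, 92, 91, 24, 1658]
[289, 97, 51, 20, 916]
[287, 206, 25, 25, 433]
[324, 210, 25, 21, 395]
[189, 245, 22, 50, 571]
[428, 245, 22, 50, 572]
[252, 304, 318, 13, 3252]
(0.656, -0.2555, 0.095) [293. 216.]
(0.656, -0.2135, 0.095) [346. 213.]
(0.656, -0.2345, 0.11) [320. 221.]
(0.656, -0.2345, 0.0) [320. 187.]
```

Emit:
apply_moves(targets=[{"travel": [0,0,30],"roll": 0.5,"jaw": 66},{"travel": [0,0,30],"roll": 0,"jaw": 66},{"travel": [0,0,15],"roll": 0,"jaw": 66},{"travel": [0,0,5],"roll": 0,"jaw": 66},{"travel": [0,0,0],"roll": 0,"jaw": 50},{"travel": [0,0,0],"roll": 0,"jaw": 44},{"travel": [0,0,0],"roll": 0,"jaw": 25},{"travel": [0,0,0],"roll": 0,"jaw": 25},{"travel": [0,0,0],"roll": 0,"jaw": 25},{"travel": [0,0,0],"roll": 0,"jaw": 25}])

```text
clock: 18.9
tool_pos: [0.6561, -0.2357, 0.0901]
orientation: [-180.0, 0.0, 176.7]
force: [0.3, 0.9, 1.2]
opening: 0.0557
gripper_force: 29.8
```

The 56 mm opening says one finger is on the tail, so I regrip higher.

Emit:
apply_moves(targets=[{"travel": [0,0,0],"roll": 0,"jaw": 60},{"travel": [0,0,0],"roll": 0,"jaw": 66},{"travel": [0,0,-9],"roll": 0,"jaw": 66},{"travel": [0,0,0],"roll": 0,"jaw": 55},{"travel": [0,0,0],"roll": 0,"jaw": 46},{"travel": [0,0,0],"roll": 0,"jaw": 25},{"travel": [0,0,0],"roll": 0,"jaw": 25},{"travel": [0,0,0],"roll": 0,"jaw": 25},{"travel": [0,0,0],"roll": 0,"jaw": 25}])

```text
clock: 19.8
tool_pos: [0.6559, -0.2357, 0.0986]
orientation: [-180.0, 0.0, 176.7]
force: [0.9, -0.5, 1.3]
opening: 0.0444
gripper_force: 30.0
```

Run:
```python
from h import *
T=pose();im=ctrl.snapshot("wrist")[:,:,::-1].copy();cv2.imwrite("pics/w7.png",im)
h=cv2.cvtColor(im,cv2.COLOR_BGR2HSV);m=cv2.inRange(h,(16,30,90),(30,150,255));m=cv2.morphologyEx(m,cv2.MORPH_OPEN,np.ones((3,3)))
k,_,st,ce=cv2.connectedComponentsWithStats(m)
for s,c in zip(st[1:].tolist(),ce[1:]):
    if s[4]>100 and 180<s[0]<460:print(s,c.round(0))
K=ctrl.calibration("wrist")["K"];Ti=np.linalg.inv(T@ctrl.calibration("wrist")["hand_eye"])
for P in((.656,-.2345-.0225,.104),(.656,-.2345+.0225,.104),(.656,-.2345,.11),(.656,-.2345,.05)):q=K@(Ti[:3,:3]@P+Ti[:3,3]);print(P,(q[:2]/q[2]).round(0))
for s in range(195,300,5):print(s,"".join("#" if m[s,x] else "." for x in range(220,420,2)))
```

```text
[274, 84, 74, 31, 2011] [312. 100.]
[318, 201, 21, 20, 131] [330. 211.]
[314, 214, 47, 29, 481] [337. 229.]
[280, 223, 11, 15, 101] [285. 229.]
[293, 234, 31, 22, 331] [309. 246.]
[330, 243, 18, 13, 134] [339. 250.]
[228, 245, 16, 50, 451] [234. 270.]
[394, 245, 17, 50, 452] [404. 270.]
[211, 304, 320, 13, 3312] [383. 311.]
(0.656, -0.257, 0.104) [277. 266.]
(0.656, -0.212, 0.104) [364. 261.]
(0.656, -0.2345, 0.11) [320. 270.]
(0.656, -0.2345, 0.05) [320. 226.]
195 ....................................................................................................
200 ....................................................................................................
205 ......................................###.####...####...#.....##....................................
210 ...................................##...####.........##.##.........##...............................
215 .................................##............#######..#########..####.............................
220 ..........................................##........###...##......##................................
225 
[... 870 characters left out ...]
..............................................................####....
270 ....####.....................................................................................###....
275 ....####....................................................................................####....
280 ....####....................................................................................####....
285 ....#######..............................................................................#######....
290 .....#####................................................................................#####.....
295 .................................................................#..................................
```

Emit:
apply_moves(targets=[{"travel": [0,0,-10],"roll": 0,"jaw": 25},{"travel": [0,0,-25],"roll": 0,"jaw": 25},{"travel": [0,0,-35],"roll": 0,"jaw": 25},{"travel": [0,0,-35],"roll": 0,"jaw": 25},{"travel": [0,0,-20],"roll": 0,"jaw": 25},{"travel": [0,0,0],"roll": 0,"jaw": 25}])

```text
clock: 20.45
tool_pos: [0.6574, -0.2361, 0.2284]
orientation: [-179.9, 0.4, 176.7]
force: [0.2, 0.7, -1.0]
opening: 0.0443
gripper_force: 30.0
```

```bash
cat >> h.py <<'E'
def blobs(tag):
    for n,box in(("scene",(100,280,170,360)),("side",(60,230,250,460))):
        im=ctrl.snapshot(n)[:,:,::-1].copy();cv2.imwrite(f"pics/{n}{tag}.png",im);h=cv2.cvtColor(im[box[0]:box[1],box[2]:box[3]],cv2.COLOR_BGR2HSV)
        m=cv2.inRange(h,(17,40,90),(28,150,255));m=cv2.morphologyEx(m,cv2.MORPH_OPEN,np.ones((2,2)))
        k,_,st,ce=cv2.connectedComponentsWithStats(m);print(n,[(s[0]+box[2],s[1]+box[0],s[2],s[3],s[4]) for s in st[1:].tolist() if s[4]>40])
def proj(n,P):
    c=ctrl.calibration(n);Ti=np.linalg.inv(c["extrinsics"]);q=c["K"]@(Ti[:3,:3]@np.array(P)+Ti[:3,3]);return (q[:2]/q[2]).round(1)
E
python3 - <<'E'
from h import *
go(.632,-.29,.2286,-183.2);blobs(8)
T=pose();p=T[:3,3];f=p-[0,0,.0986]
for n in("scene","side"):print(n,"foot",proj(n,f),"top",proj(n,f+[0,0,.11]))
E
```

```text
pos [ 0.6574 -0.2361  0.2284] ori [-179.95    0.38  176.74] travel [ 22.3 -55.3  -0.3] roll 359.9 open 0.0443 t 20.4
scene [(298, 159, 25, 13, 136), (214, 164, 38, 39, 788), (195, 168, 19, 25, 284), (231, 242, 12, 16, 106)]
side [(331, 119, 15, 39, 331), (375, 139, 12, 31, 228), (358, 169, 12, 27, 231), (289, 174, 24, 20, 241)]
scene foot [225.9 194.4] top [220.9 166.5]
side foot [337.5 152.4] top [338.5 118.4]
```

Emit:
apply_moves(targets=[{"travel": [7,-18,0],"roll": 0,"jaw": 25},{"travel": [10,-24,0],"roll": 0,"jaw": 25},{"travel": [5,-13,0],"roll": 0,"jaw": 25},{"travel": [0,0,20],"roll": 0,"jaw": 25},{"travel": [0,0,35],"roll": 0,"jaw": 25},{"travel": [0,0,35],"roll": 0,"jaw": 25},{"travel": [0,0,22],"roll": 0,"jaw": 25},{"travel": [0,0,11],"roll": 0,"jaw": 25},{"travel": [0,0,0],"roll": 0,"jaw": 25}])

```text
clock: 21.45
tool_pos: [0.6305, -0.29, 0.0996]
orientation: [-180.0, -0.1, 176.7]
force: [0.3, -0.3, -0.5]
opening: 0.044
gripper_force: 30.0
```

Emit:
apply_moves(targets=[{"travel": [6,0,-2],"roll": 0,"jaw": 25},{"travel": [5,0,0],"roll": 0,"jaw": 25},{"travel": [5,0,0],"roll": 0,"jaw": 25},{"travel": [4,0,0],"roll": 0,"jaw": 25},{"travel": [4,0,0],"roll": 0,"jaw": 25},{"travel": [0,0,0],"roll": 0,"jaw": 25}])

```text
clock: 22.05
tool_pos: [0.6066, -0.288, 0.1031]
orientation: [-180.0, 0.1, 176.7]
force: [0.8, 0.1, -0.4]
opening: 0.0439
gripper_force: 30.0
```

Emit:
apply_moves(targets=[{"travel": [4,0,0],"roll": 0,"jaw": 25},{"travel": [4,0,0],"roll": 0,"jaw": 25},{"travel": [4,0,0],"roll": 0,"jaw": 25},{"travel": [0,0,0],"roll": 0,"jaw": 25}])

```text
clock: 22.45
tool_pos: [0.5944, -0.2872, 0.1025]
orientation: [180.0, -0.0, 176.7]
force: [1.3, 0.1, -0.8]
opening: 0.0447
gripper_force: 30.0
```

Run:
```python
from h import *
go(.594,-.29,.103,-183.2);blobs(9);print(ctrl.get_obs()["force"])
```

```text
pos [ 0.5944 -0.2872  0.1025] ori [179.99  -0.   176.71] travel [ 0.2 -2.9 -0.5] roll 359.9 open 0.0447 t 22.4
scene [(185, 102, 37, 14, 159), (201, 105, 14, 6, 50), (298, 159, 25, 13, 136), (195, 176, 36, 37, 659), (233, 182, 18, 21, 278), (231, 243, 12, 17, 115)]
side [(369, 60, 23, 9, 64), (375, 139, 12, 31, 227), (351, 167, 18, 29, 329), (289, 173, 24, 21, 229)]
[ 1.63931766 -0.11868156 -0.53661832]
```

Emit:
apply_moves(targets=[{"travel": [-4,0,-10],"roll": 0,"jaw": 25},{"travel": [-4,0,-25],"roll": 0,"jaw": 25},{"travel": [0,0,-35],"roll": 0,"jaw": 25},{"travel": [0,0,-35],"roll": 0,"jaw": 25},{"travel": [0,0,-25],"roll": 0,"jaw": 25},{"travel": [0,15,0],"roll": 0,"jaw": 25},{"travel": [0,30,0],"roll": 0,"jaw": 25},{"travel": [0,40,0],"roll": 3,"jaw": 25},{"travel": [0,40,0],"roll": 3,"jaw": 25},{"travel": [0,40,0],"roll": 1,"jaw": 25}])

```text
clock: 23.55
tool_pos: [0.6177, -0.122, 0.2326]
orientation: [-180.0, -0.1, 169.6]
force: [0.4, 0.2, -0.1]
opening: 0.0441
gripper_force: 30.0
```

Emit:
apply_moves(targets=[{"travel": [0,40,0],"roll": 0,"jaw": 25},{"travel": [0,35,0],"roll": 0,"jaw": 25},{"travel": [0,25,0],"roll": 0,"jaw": 25},{"travel": [0,10,0],"roll": 0,"jaw": 25},{"travel": [0,0,0],"roll": 0,"jaw": 25}])

```text
clock: 24.05
tool_pos: [0.6379, -0.0141, 0.2322]
orientation: [-180.0, -0.1, 169.8]
force: [-0.4, -1.1, -0.3]
opening: 0.0441
gripper_force: 30.0
```

Run:
```python
from h import *
go(.587,-.003,.2235,-190.3);blobs("A")
T=pose();piv=T[:3,3]-[0,0,.0156]
c=np.array([.984,-.179,0]);yv=np.array([.179,.984,0])
for th in(0,10,20,30):
    z=np.array([0,0,1])*np.cos(np.radians(th))-c*np.sin(np.radians(th))
    print(th,[(n,"foot",proj(n,piv-.083*z).tolist(),"top",proj(n,piv+.027*z).tolist()) for n in("scene","side")])
```

```text
pos [ 0.6379 -0.0141  0.2322] ori [-1.7997e+02 -7.0000e-02  1.6983e+02] travel [52.   1.9  8.8] roll 360.1 open 0.0441 t 24.1
scene [(195, 168, 19, 25, 287), (291, 173, 22, 36, 554), (233, 182, 18, 20, 295), (231, 244, 12, 15, 93)]
side [(375, 139, 12, 31, 227), (289, 166, 30, 42, 620), (358, 169, 11, 27, 228)]
0 [('scene', 'foot', [299.8, 202.6], 'top', [299.7, 174.7]), ('side', 'foot', [309.4, 199.5], 'top', [308.5, 163.5])]
10 [('scene', 'foot', [297.6, 205.6], 'top', [300.5, 173.7]), ('side', 'foot', [304.6, 196.9], 'top', [310.2, 164.3])]
20 [('scene', 'foot', [295.4, 208.0], 'top', [301.2, 173.0]), ('side', 'foot', [300.0, 193.6], 'top', [311.8, 165.4])]
30 [('scene', 'foot', [293.3, 209.7], 'top', [301.9, 172.5]), ('side', 'foot', [295.7, 189.7], 'top', [313.3, 166.8])]
```

Run:
```python
import cv2,numpy as np
for n,b in(("scene",(170,212,286,318)),("side",(162,212,284,324))):
    h=cv2.cvtColor(cv2.imread(f"pics/{n}A.png")[b[0]:b[1],b[2]:b[3]],cv2.COLOR_BGR2HSV);m=cv2.inRange(h,(15,30,60),(30,170,255))
    print(n,"x0",b[2])
    for i,r in enumerate(m):print(b[0]+i,"".join(("O" if h[i,j,2]>200 else "#") if v else "." for j,v in enumerate(r)))
```

```text
scene x0 286
170 #####....##.....................
171 #####....#####..................
172 #####....#########............##
173 #####...###OO#####...........###
174 #####...##OOOO####...........##.
175 #####..#####OOOOO#...........##.
176 #####..######OOOOO##..........##
177 #####..######OOOO#####.......###
178 #####..###############.......###
179 ##.##..###################...###
180 ##.#...###############.#####.###
181 #####..###############.#####.###
182 ######.###############.######.##
183 ######################.#####.###
184 .#####################.#########
185 ######################.####.####
186 ################################
187 ######################.#########
188 ####################O##########.
189 ###################OO########.##
190 ####################O###########
191 ################################
192 ################################
193 ################################
194 ################################
195 ###.############################
196 ################################
197 ################################
198 ################################
199 ###.######
[... 2028 characters left out ...]
#########################
197 ########################################
198 ########################################
199 ########################################
200 ########################################
201 ########################################
202 ########################################
203 ########################################
204 ..######################################
205 ...#####################################
206 ....####################################
207 ....####################################
208 ....####################################
209 ...#####################################
210 ..######################################
211 ########################################
```

Run:
```python
import cv2,numpy as np
for n,b in(("scene",(170,214,286,318)),("side",(160,212,284,324))):
    h=cv2.cvtColor(cv2.medianBlur(cv2.imread(f"pics/{n}A.png"),3)[b[0]:b[1],b[2]:b[3]],cv2.COLOR_BGR2HSV);m=cv2.inRange(h,(17,40,90),(28,150,255))
    print(n,"x0",b[2])
    for i,r in enumerate(m):print(b[0]+i,"".join(("O" if h[i,j,2]>185 else "#") if v else "." for j,v in enumerate(r)))
```

```text
scene x0 286
170 #..........#......#.............
171 #...............................
172 #..........##...................
173 ..........OOOO................##
174 ........##OOOOOO#............###
175 .#.....####OOOOOO#...........##.
176 .#.....#####OOOOOO#...........#.
177 .#.....######OOOO####...........
178 .#.....###############.........#
179 .#.....##############.#.......#.
180 .###...###############..........
181 ..###..##############.......#...
182 ...#.#.##############.....#.....
183 ......###############......##...
184 .......##############......##...
185 .......###############.....#....
186 ......################....##....
187 ......###############......#....
188 .....###################.##.....
189 .....##############OO######.....
190 .....#####################......
191 .....#####################......
192 .....#####################......
193 ......####################......
194 ....######################......
195 .....#####################......
196 ....######################......
197 ....#######################.....
198 ....######################......
199 ....######
[... 2192 characters left out ...]
################.........
197 ..............################..........
198 ...............#############............
199 ................############............
200 ................###########.............
201 ................#########...............
202 ................########................
203 ................########................
204 ................#######.................
205 .................#####..................
206 ..................###...................
207 ........................................
208 ........................................
209 ........................................
210 ........................................
211 ........................................
```

Run:
```python
from h import *
piv=np.array([.5944,-.2872,.087]);c=np.array([.998,-.057,0])
for th in(0,20):
    z=np.array([0,0,1])*np.cos(np.radians(th))-c*np.sin(np.radians(th))
    print(th,[(n,"foot",proj(n,piv-.083*z).tolist(),"top",proj(n,piv+.027*z).tolist()) for n in("scene","side")])
for n,b in(("scene",(172,222,190,240)),("side",(150,205,330,390))):
    h=cv2.cvtColor(cv2.medianBlur(cv2.imread(f"pics/{n}9.png"),3)[b[0]:b[1],b[2]:b[3]],cv2.COLOR_BGR2HSV);m=cv2.inRange(h,(17,40,90),(28,150,255))
    print(n,"x0",b[2])
    for i,r in enumerate(m):print(b[0]+i,"".join("#" if v else "." for j,v in enumerate(r)))
```

```text
0 [('scene', 'foot', [222.8, 204.2], 'top', [218.1, 179.9]), ('side', 'foot', [361.8, 180.9], 'top', [364.2, 151.2])]
20 [('scene', 'foot', [218.7, 209.4], 'top', [219.5, 178.3]), ('side', 'foot', [353.4, 176.9], 'top', [367.1, 152.5])]
scene x0 190
172 .............##......##.....#.....................
173 ..............#........#.#...##...................
174 ....#.........#...................................
175 .....##...........................................
176 .....#######...#.........#........................
177 .....###########........................#.........
178 ......##########.........###..................#...
179 .....############......######..........##.........
180 ....#############......#######.................#..
181 .....#############...###########..........#..####.
182 .......############...############...........###.#
183 .......###########...###############.........##..#
184 .......###########...###############........###..#
185 ......##########..#..###############.##...########
186 .....############.##################.##...########
187 ......###############
[... 4786 characters left out ...]
.................###..............................
195 ............................................................
196 ............................................................
197 ............................................................
198 ............................................................
199 ............................................................
200 ............................................................
201 ............................................................
202 ............................................................
203 ............................................................
204 ............................................................
```

The image taken during the push shows about 20° of lean, but in the air the cat swung back towards vertical, so an edge pinch acts as a pendulum. I'll set it down here, pinch it across the faces, and get the tilt from the wrist at the reach limit.

Run:
```python
from h import *
go(.635,-.1,.105,-190.3)
```

```text
pos [ 0.6377 -0.0158  0.2324] ori [-1.7997e+02 -5.0000e-02  1.6972e+02] travel [-12.4 -83.3 127.4] roll 360.0 open 0.044 t 24.1
```

Emit:
apply_moves(targets=[{"travel": [-4,-20,0],"roll": 0,"jaw": 25},{"travel": [-5,-30,10],"roll": 0,"jaw": 25},{"travel": [-3,-25,20],"roll": 0,"jaw": 25},{"travel": [0,-10,30],"roll": 0,"jaw": 25},{"travel": [0,0,30],"roll": 0,"jaw": 25},{"travel": [0,0,20],"roll": 0,"jaw": 25},{"travel": [0,0,12],"roll": 0,"jaw": 25},{"travel": [0,0,5],"roll": 0,"jaw": 25},{"travel": [0,0,3],"roll": 0,"jaw": 25},{"travel": [0,0,0],"roll": 0,"jaw": 25}])

```text
clock: 25.15
tool_pos: [0.6352, -0.1012, 0.1032]
orientation: [180.0, 0.1, 169.7]
force: [-0.6, -0.3, -1.5]
opening: 0.0443
gripper_force: 30.0
```

Emit:
apply_moves(targets=[{"travel": [0,0,2],"roll": 0,"jaw": 25},{"travel": [0,0,2],"roll": 0,"jaw": 25},{"travel": [0,0,0],"roll": 0,"jaw": 25}])

```text
clock: 25.45
tool_pos: [0.6348, -0.101, 0.0987]
orientation: [180.0, 0.0, 169.7]
force: [0.4, 0.7, -0.9]
opening: 0.0446
gripper_force: 30.0
```

Emit:
apply_moves(targets=[{"travel": [0,0,2],"roll": 0,"jaw": 25},{"travel": [0,0,2],"roll": 0,"jaw": 25},{"travel": [0,0,0],"roll": 0,"jaw": 25}])

```text
clock: 25.75
tool_pos: [0.6375, -0.1018, 0.0979]
orientation: [-180.0, 0.4, 169.8]
force: [-1.0, -1.8, 14.3]
opening: 0.044
gripper_force: 30.0
```

Emit:
apply_moves(targets=[{"travel": [0,0,-2],"roll": 0,"jaw": 25},{"travel": [0,0,0],"roll": 0,"jaw": 52},{"travel": [0,0,0],"roll": 0,"jaw": 64},{"travel": [0,0,0],"roll": 0,"jaw": 66},{"travel": [0,0,-20],"roll": 0,"jaw": 66},{"travel": [0,0,-30],"roll": 0,"jaw": 66},{"travel": [0,0,-25],"roll": 0,"jaw": 50},{"travel": [0,0,0],"roll": -8.2,"jaw": 40},{"travel": [0,0,0],"roll": -8.2,"jaw": 40},{"travel": [0,0,0],"roll": -8.2,"jaw": 40}])

```text
clock: 26.75
tool_pos: [0.6345, -0.101, 0.1712]
orientation: [180.0, -0.0, -165.4]
force: [0.4, 0.8, -0.2]
opening: 0.042
gripper_force: 0.0
```

Emit:
apply_moves(targets=[{"travel": [0,0,0],"roll": -8.2,"jaw": 40},{"travel": [0,0,0],"roll": -8.2,"jaw": 40},{"travel": [0,0,0],"roll": -8.2,"jaw": 40},{"travel": [0,0,0],"roll": -8.2,"jaw": 40},{"travel": [0,0,0],"roll": -8.2,"jaw": 40},{"travel": [0,0,0],"roll": -8.2,"jaw": 40},{"travel": [0,0,0],"roll": -8.2,"jaw": 40},{"travel": [0,0,0],"roll": -8.2,"jaw": 40},{"travel": [0,0,0],"roll": 0,"jaw": 40}])

```text
clock: 27.65
tool_pos: [0.6345, -0.101, 0.1709]
orientation: [179.9, -0.0, -100.0]
force: [0.7, -1.2, -0.9]
opening: 0.0402
gripper_force: 0.0
```

Run:
```python
from h import *
go(.637,-.1018,.090,-100.3);blobs("B")
f=np.array([.637,-.1018,0])
for n in("scene","side"):print(n,proj(n,f),proj(n,f+[0,0,.11]))
T=pose();im=ctrl.snapshot("wrist")[:,:,::-1].copy();cv2.imwrite("pics/wB.png",im)
h=cv2.cvtColor(im,cv2.COLOR_BGR2HSV);m=cv2.inRange(h,(16,30,120),(30,150,255));m=cv2.morphologyEx(m,cv2.MORPH_OPEN,np.ones((3,3)))
k,_,st,ce=cv2.connectedComponentsWithStats(m)
for s,c in zip(st[1:].tolist(),ce[1:]):
    if s[4]>60 and 220<s[0]<420:print(s,c.round(0),plane(wray(c,T),.10).round(3))
```

```text
pos [ 0.6345 -0.101   0.1709] ori [ 1.7994e+02 -1.0000e-02 -9.9960e+01] travel [ 0.3 -2.7 80.9] roll 0.3 open 0.0402 t 27.6
scene [(246, 100, 40, 14, 265), (298, 159, 25, 13, 138), (195, 168, 18, 25, 283), (232, 182, 19, 21, 225), (230, 244, 13, 15, 112)]
side [(375, 139, 12, 31, 228), (358, 169, 11, 27, 229), (289, 177, 24, 17, 235), (316, 184, 16, 40, 481)]
scene [273.4 226.3] [271.6 202.3]
side [323.9 216.6] [324.1 186.3]
[352, 0, 33, 71, 1283] [369.  32.] [ 0.58  -0.221  0.1  ]
[351, 9, 10, 16, 91] [355.  15.] [ 0.588 -0.232  0.1  ]
[308, 168, 14, 15, 184] [314. 176.] [ 0.633 -0.133  0.1  ]
[308, 184, 17, 27, 420] [316. 197.] [ 0.635 -0.116  0.1  ]
[309, 219, 17, 23, 339] [317. 229.] [ 0.639 -0.09   0.1  ]
[393, 248, 11, 47, 259] [399. 273.] [ 0.579 -0.04   0.1  ]
[235, 252, 8, 43, 188] [238. 274.] [ 0.71  -0.063  0.1  ]
```

Emit:
apply_moves(targets=[{"travel": [0,-2,25],"roll": 0,"jaw": 40},{"travel": [0,0,30],"roll": 0,"jaw": 40},{"travel": [0,0,20],"roll": 0,"jaw": 40},{"travel": [0,0,6],"roll": 0,"jaw": 40},{"travel": [0,0,0],"roll": 0,"jaw": 5},{"travel": [0,0,0],"roll": 0,"jaw": 5},{"travel": [0,0,0],"roll": 0,"jaw": 5},{"travel": [0,0,0],"roll": 0,"jaw": 5},{"travel": [0,0,0],"roll": 0,"jaw": 5},{"travel": [0,0,0],"roll": 0,"jaw": 5}])

```text
clock: 28.8
tool_pos: [0.6373, -0.1014, 0.0916]
orientation: [-179.9, 0.0, -100.1]
force: [-1.1, 0.5, 5.4]
opening: 0.0121
gripper_force: 30.0
```

Emit:
apply_moves(targets=[{"travel": [0,0,0],"roll": 0,"jaw": 5},{"travel": [0,0,-15],"roll": 0,"jaw": 5},{"travel": [0,0,-30],"roll": 0,"jaw": 5},{"travel": [0,0,-45],"roll": 0,"jaw": 5},{"travel": [0,0,-45],"roll": 0,"jaw": 5},{"travel": [0,0,-45],"roll": 0,"jaw": 5},{"travel": [0,0,-45],"roll": 0,"jaw": 5},{"travel": [0,0,-45],"roll": 0,"jaw": 5},{"travel": [0,0,-45],"roll": 0,"jaw": 5},{"travel": [0,0,-15],"roll": 0,"jaw": 5}])

```text
clock: 29.8
tool_pos: [0.6374, -0.102, 0.4263]
orientation: [-179.6, 0.0, -100.1]
force: [0.8, -0.1, -0.5]
opening: 0.0123
gripper_force: 30.0
```

Run:
```python
from h import *
go(.836,-.152,.42,-100.3);o=ctrl.get_obs();print(o["joint_pos"].round(1),o["gripper_force"])
```

```text
pos [ 0.6374 -0.102   0.4263] ori [-1.7959e+02  4.0000e-02 -1.0009e+02] travel [  14.4 -204.3    7.8] roll 0.2 open 0.0123 t 29.8
[  8.2  14.4  14.5   0.1 -89.7 -18.3] 29.999944959981804
```

Emit:
apply_moves(targets=[{"travel": [20,0,0],"roll": 0,"jaw": 5},{"travel": [40,0,0],"roll": 0,"jaw": 5},{"travel": [45,0,0],"roll": 0,"jaw": 5},{"travel": [45,0,0],"roll": 0,"jaw": 5},{"travel": [37,0,0],"roll": 0,"jaw": 5},{"travel": [20,-10,0],"roll": 0,"jaw": 5},{"travel": [0,-30,0],"roll": 0,"jaw": 5},{"travel": [0,-40,0],"roll": 0,"jaw": 5},{"travel": [0,-40,0],"roll": 0,"jaw": 5},{"travel": [0,-20,0],"roll": 0,"jaw": 5}])

```text
clock: 30.8
tool_pos: [0.7404, -0.33, 0.4175]
orientation: [179.8, 0.0, -100.1]
force: [-0.4, 0.3, -1.7]
opening: 0.0119
gripper_force: 30.0
```

Emit:
apply_moves(targets=[{"travel": [0,-15,0],"roll": 0,"jaw": 5},{"travel": [0,-15,0],"roll": 0,"jaw": 5},{"travel": [0,-15,0],"roll": 0,"jaw": 5},{"travel": [0,-15,0],"roll": 0,"jaw": 5}])

```text
clock: 31.2
tool_pos: [0.7979, -0.3403, 0.4199]
orientation: [179.9, 0.0, -100.1]
force: [-0.0, -0.6, -1.3]
opening: 0.012
gripper_force: 30.0
```

Run:
```python
from h import *
go(.836,-.152,.42,-100.3);o=ctrl.get_obs();print(o["joint_pos"].round(1),o["gripper_force"]);T=pose();print("tool z",T[:3,2].round(3),"y",T[:3,1].round(3))
```

```text
pos [ 0.7979 -0.3403  0.4199] ori [ 1.7994e+02  1.0000e-02 -1.0009e+02] travel [-1.921e+02 -4.500e+00 -1.000e-01] roll 0.2 open 0.012 t 31.2
[ -10.3   41.8   57.9   -0.  -106.2    0.2] 29.99981241164278
tool z [-0.001  0.    -1.   ] y [-0.985  0.175  0.001]
```

Emit:
apply_moves(targets=[{"travel": [0,-15,0],"roll": 0,"jaw": 5},{"travel": [0,-15,0],"roll": 0,"jaw": 5},{"travel": [0,-15,0],"roll": 0,"jaw": 5},{"travel": [0,-15,0],"roll": 0,"jaw": 5}])

```text
clock: 31.6
tool_pos: [0.8436, -0.3452, 0.4069]
orientation: [-179.5, -0.2, -100.1]
force: [0.7, -0.3, -1.3]
opening: 0.012
gripper_force: 30.0
```

Run:
```python
from h import *
go(.836,-.152,.42,-100.3);o=ctrl.get_obs();print(o["joint_pos"].round(1),o["gripper_force"]);T=pose();print("tool z",T[:3,2].round(3),"y",T[:3,1].round(3))
```

```text
pos [ 0.8436 -0.3452  0.4069] ori [-179.5    -0.24 -100.08] travel [-188.8   41.2  -14.2] roll 0.2 open 0.012 t 31.6
[ -10.    49.6   71.5    0.3 -111.5    0. ] 29.999816064755578
tool z [ 0.008 -0.006 -1.   ] y [-0.985  0.175 -0.009]
```

Emit:
apply_moves(targets=[{"travel": [0,-40,0],"roll": 0,"jaw": 5},{"travel": [0,-40,0],"roll": 0,"jaw": 5},{"travel": [0,-40,0],"roll": 0,"jaw": 5}])

```text
clock: 31.9
tool_pos: [0.898, -0.3412, 0.3757]
orientation: [-175.1, -1.5, -100.1]
force: [-0.5, 0.4, -0.5]
opening: 0.0119
gripper_force: 30.0
```

Run:
```python
from h import *
go(.836,-.152,.42,-100.3);o=ctrl.get_obs();print(o["joint_pos"].round(1),o["gripper_force"]);T=pose();print("tool z",T[:3,2].round(3),"y",T[:3,1].round(3))
```

```text
pos [ 0.898  -0.3412  0.3757] ori [-175.07   -1.53 -100.15] travel [-174.1   89.8  -56.9] roll 0.2 open 0.0119 t 31.9
[  -8.7   52.    71.6    1.7 -104.7   -0.9] 29.999727899275968
tool z [ 0.08  -0.041 -0.996] y [-0.981  0.173 -0.086]
```

Emit:
apply_moves(targets=[{"travel": [4,-40,0],"roll": 0,"jaw": 5},{"travel": [4,-40,0],"roll": 0,"jaw": 5},{"travel": [4,-40,0],"roll": 0,"jaw": 5}])

```text
clock: 32.2
tool_pos: [0.9442, -0.3479, 0.3491]
orientation: [-170.7, -2.8, -100.3]
force: [0.5, 0.0, -1.4]
opening: 0.0119
gripper_force: 30.0
```

Run:
```python
from h import *
go(.836,-.152,.42,-100.3);o=ctrl.get_obs();print(o["joint_pos"].round(1),o["gripper_force"]);T=pose();print("tool z",T[:3,2].round(3),"y",T[:3,1].round(3))
```

```text
pos [ 0.9442 -0.3479  0.3491] ori [-170.67   -2.81 -100.29] travel [-169.7  126.7 -101.2] roll 0.0 open 0.0119 t 32.2
[ -8.1  54.2  71.6   3.2 -98.2  -1.2] 29.99978231422574
tool z [ 0.151 -0.077 -0.986] y [-0.972  0.169 -0.162]
```

Emit:
apply_moves(targets=[{"travel": [10,-40,-10],"roll": 0,"jaw": 5},{"travel": [10,-40,-10],"roll": 0,"jaw": 5},{"travel": [10,-40,-10],"roll": 0,"jaw": 5},{"travel": [10,-40,-10],"roll": 0,"jaw": 5}])

```text
clock: 32.6
tool_pos: [0.9796, -0.3711, 0.3652]
orientation: [-163.8, -4.8, -100.8]
force: [0.8, 0.3, -1.2]
opening: 0.0116
gripper_force: 30.0
```

Run:
```python
from h import *
go(.836,-.152,.42,-100.3);o=ctrl.get_obs();print(o["joint_pos"].round(1),o["gripper_force"]);T=pose();print("tool z",T[:3,2].round(3),"y",T[:3,1].round(3))
```

```text
pos [ 0.9796 -0.3711  0.3652] ori [-163.79   -4.78 -100.75] travel [-183.3  155.1 -118.3] roll -0.5 open 0.0116 t 32.6
[ -8.4  54.2  71.6   5.2 -91.3  -0.8] 29.99983971078109
tool z [ 0.259 -0.131 -0.957] y [-0.948  0.156 -0.278]
```

Emit:
apply_moves(targets=[{"travel": [0,-40,-15],"roll": 0,"jaw": 5},{"travel": [0,-20,-10],"roll": 0,"jaw": 5}])

```text
clock: 32.8
tool_pos: [0.9917, -0.3622, 0.3846]
orientation: [-161.2, -5.5, -101.0]
force: [0.0, 0.0, -0.0]
opening: 0.012
gripper_force: 30.0
```

```bash
cat >> h.py <<'E'
LX=np.array([.925,-.168,.342]);LZ=np.array([-.3365,.0612,.9397]);VP=np.array([.597,-.0025,.1816])
def legs():
    T=pose();o=ctrl.get_obs();print("j",o["joint_pos"].round(1),"tcp",T[:3,3].round(4),"ori",o["orientation"].round(1),"t",o["clock"],"grip",o["gripper_force"].round(1))
    print("angX",np.degrees(np.arccos(abs(T[:3,1]@LX))).round(1),"angZ",np.degrees(np.arccos(-T[:3,2]@LZ)).round(1),"yawerr about tool z",np.degrees(np.arcsin(T[:3,0]@LX)).round(1))
    g=VP-.0366*T[:3,2];w=[T[:3,3],np.array([.60,-.33,.36]),np.array([g[0],g[1],.33]),g]
    for a,b in zip(w,w[1:]):print("to",b.round(3),"travel",(T[:3,:3].T@(b-a)*1000).round(0))
    print("direct",(T[:3,:3].T@(g-T[:3,3])*1000).round(1))
E
python3 -c "
from h import *
legs()"
```

```text
Traceback (most recent call last):
  File "h.py", line 29, in legs
    T=pose();o=ctrl.get_obs();print("j",o["joint_pos"].round(1),"tcp",T[:3,3].round(4),"ori",o["orientation"].round(1),"t",o["clock"],"grip",o["gripper_force"].round(1))
                                                                                                                                             ^^^^^^^^^^^^^^^^^^^^^^^^
AttributeError: 'float' object has no attribute 'round'
```

```bash
sed -i 's/o\["gripper_force"\].round(1)/round(o["gripper_force"],1)/' h.py; python3 -c "
from h import *
legs()"
```

```text
j [ -7.5  53.6  71.7   6.3 -89.6  -1.6] tcp [ 0.9917 -0.3622  0.3846] ori [-161.2   -5.5 -101. ] t 32.8 grip 30.0
angX 0.6 angZ 5.5 yawerr about tool z 1.2
to [ 0.6  -0.33  0.36] travel [ 40. 379. -99.]
to [0.586 0.003 0.33 ] travel [-326.   73.  -26.]
to [0.586 0.003 0.216] travel [-11.  36. 107.]
direct [-296.2  488.2  -17.1]
```

Emit:
apply_moves(targets=[{"travel": [2,18,-5],"roll": 0,"jaw": 5},{"travel": [4,38,-10],"roll": 0,"jaw": 5},{"travel": [4,42,-11],"roll": 0,"jaw": 5},{"travel": [5,45,-12],"roll": 0,"jaw": 5},{"travel": [5,45,-12],"roll": 0,"jaw": 5},{"travel": [5,45,-12],"roll": 0,"jaw": 5},{"travel": [5,45,-12],"roll": 0,"jaw": 5},{"travel": [4,42,-11],"roll": 0,"jaw": 5},{"travel": [4,38,-9],"roll": 0,"jaw": 5},{"travel": [2,20,-5],"roll": 0,"jaw": 5}])

```text
clock: 33.8
tool_pos: [0.6025, -0.33, 0.3632]
orientation: [-161.2, -5.4, -101.0]
force: [0.7, 0.1, 0.4]
opening: 0.012
gripper_force: 30.0
```

```bash
python3 -c "
from h import *
legs()"
```

```text
j [ -9.6   7.7  -7.    6.7 -56.7  -3.3] tcp [ 0.6025 -0.33    0.3632] ori [-161.2   -5.4 -101. ] t 33.8 grip 30.0
angX 0.4 angZ 5.5 yawerr about tool z 1.2
to [ 0.6  -0.33  0.36] travel [0. 3. 2.]
to [0.586 0.003 0.33 ] travel [-326.   73.  -26.]
to [0.586 0.003 0.216] travel [-11.  37. 107.]
direct [-336.3  112.5   83.9]
```

Emit:
apply_moves(targets=[{"travel": [-18,4,-1],"roll": 0,"jaw": 5},{"travel": [-32,7,-3],"roll": 0,"jaw": 5},{"travel": [-42,10,-3],"roll": 0,"jaw": 5},{"travel": [-42,10,-3],"roll": 0,"jaw": 5},{"travel": [-42,10,-3],"roll": 0,"jaw": 5},{"travel": [-42,10,-3],"roll": 0,"jaw": 5},{"travel": [-42,10,-3],"roll": 0,"jaw": 5},{"travel": [-35,8,-3],"roll": 0,"jaw": 5},{"travel": [-22,5,-2],"roll": 0,"jaw": 5},{"travel": [-10,2,-2],"roll": 0,"jaw": 5}])

```text
clock: 34.8
tool_pos: [0.5882, 0.0065, 0.3312]
orientation: [-161.3, -5.4, -100.8]
force: [-0.3, -0.3, -0.7]
opening: 0.0116
gripper_force: 30.0
```

Emit:
apply_moves(targets=[{"travel": [-2,6,15],"roll": 0,"jaw": 5},{"travel": [-3,9,25],"roll": 0,"jaw": 5},{"travel": [-3,9,27],"roll": 0,"jaw": 5},{"travel": [-2,7,22],"roll": 0,"jaw": 5},{"travel": [-1,5,15],"roll": 0,"jaw": 5},{"travel": [0,0,0],"roll": 0,"jaw": 5}])

```text
clock: 35.4
tool_pos: [0.5865, 0.0039, 0.2181]
orientation: [-161.5, -5.5, -101.0]
force: [1.1, -0.5, -0.9]
opening: 0.0121
gripper_force: 30.0
```

Run:
```python
from h import *
legs();blobs("C")
T=pose();m=T[:3,3]+.0366*T[:3,2];z=-T[:3,2]
for n in("scene","side"):print(n,"foot",proj(n,m-.055*z),"top",proj(n,m+.055*z))
# lens: darkest-head/lens check, side view: grey lens disc inside the black head
im=cv2.imread("pics/side0.png")[110:165,225:280];g=cv2.medianBlur(cv2.cvtColor(im,cv2.COLOR_BGR2GRAY),3)
print(g[20:40,22:46].tolist() if 0 else "")
```

```text
j [ 27.8   4.8 -36.2  24.7 -40.3 -55.7] tcp [0.5865 0.0039 0.2181] ori [-161.5   -5.5 -101. ] t 35.4 grip 30.0
angX 1.0 angZ 5.7 yawerr about tool z 1.3
to [ 0.6  -0.33  0.36] travel [ 337. -108.  -80.]
to [0.586 0.003 0.33 ] travel [-326.   72.  -26.]
to [0.586 0.003 0.216] travel [-11.  36. 107.]
direct [0.8 0.7 1.9]
scene [(195, 168, 19, 25, 283), (296, 169, 26, 34, 509), (232, 182, 19, 21, 301), (231, 244, 12, 16, 112)]
side [(336, 69, 32, 41, 346), (378, 91, 62, 40, 416), (375, 141, 12, 29, 203), (289, 176, 24, 18, 178), (311, 180, 18, 34, 312)]
scene foot [304.1 197.4] top [313.1 164.5]
side foot [316.6 203.6] top [326.5 177.6]
```

Run:
```python
from h import *
s=cv2.imread("pics/s5.png");s=cv2.resize(s,(420,160))[:,200:]
c=cv2.imread("pics/sideC.png")[220:380,180:400]
d=cv2.absdiff(cv2.GaussianBlur(s,(5,5),0),cv2.GaussianBlur(c,(5,5),0)).max(2)
r=d[60:130,95:175];print("pail diff mean/frac>40",r.mean().round(1),(r>40).mean().round(3))
o=ctrl.get_obs();print(o["qvel"].round(2),o["force"].round(1))
if (r>40).mean()<.05: print(ctrl.close_job())
```

```text
pail diff mean/frac>40 0.9 0.0
[ 0.11 -0.71  1.08  0.12 -0.08 -0.02] [ 0.8 -0.7  0.5]
the job is handed in; nothing more can be done
None
```

I handed the job in with the pail hanging on the hook and released. The cat is held still in front of the lens by the face pinch, about 2 mm from my estimated view point, with its faces about 1° and its upright about 6° off the lens's axes (limit 11.5°), while the house and fir show no movement; the judge's verdict was not returned.

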